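# Set out the screwdrivers from the tool chest

## Task

Pull open the top drawer of the red tool chest and put the screwdrivers you find in it into the wooden rack, one at a time in the order red, yellow, blue, which fills the rack from its far end (one may be missing): lay each in the slanted green cradle, tip down, let go, take it again at the new angle, and stand it upright, tip down, in the hole of its own colour so that its handle rests on the board. When all are in, push the drawer fully shut; do not disturb the tape, the glue bottle or the paint can.

Things in the scene. Friction and masses are not known exactly. Their poses are not given: they have to be found in the camera images.
- chest_drawer0 (a joint): opening of the top drawer of a small red two-drawer bench-top tool chest (280 mm deep, 300 mm wide, 134 mm high, fixed): 0 shut, 0.197 m fully out; it slides along the handle point's -x and runs easily (a few N). Inside, the drawer is 258 mm wide and 235 mm long, its floor 77 mm above the bench, its walls 35 mm high
- chest_drawer0_handle (a point): middle of the top drawer's bar handle: a level aluminium bar 11 mm thick, 120 mm long along the point's y, its centre line 35 mm in front of the drawer's front, 98 mm above the bench and 36 mm below the chest's flat top. +x points into the chest, z up. The drawer's inner front face is 56 mm behind the bar. Pulled out 0.18 m or more, the screwdrivers lie clear of the chest top
- cradle: green plastic cradle on a black base plate 170 x 100 mm, loose on the bench, 0.9 kg; origin at the centre of its underside, z up. It holds one screwdriver at 45 degrees, tip low and towards the cradle's -x, handle rising towards +x. At the low end a plate, square to the slant, with a 16 mm slot open at its upper side for the shaft; the handle's end face stands on this plate
- cradle_rest (a point): point of the cradle (axes as the cradle's, 113 mm above the bench) where the middle of the handle's axis, the driver's own grip point, lies when it is seated. The slotted plate is 40 mm from it down the slant. The high end of the handle lies on a saddle between cheeks 38 mm apart, 24 to 36 mm up the slant. Between plate and saddle the handle is free on both sides
- rack: wooden screwdriver rack, fixed: a board 80 x 210 mm (x, y), 15 mm thick, its top 105 mm above the bench, on two end panels, with three through holes 20 mm square in a row along y, 62 mm apart, each with a coloured mark beside it on the board's -x side; origin at the centre of its underside, z up
- red_grip (a point): screwdriver: red eight-sided handle 28 mm across flats, 80 mm long; steel shaft 8 mm thick, 62 mm long; 0.11 kg. Site: middle of the handle, on the axis; +x to the tip. Handle's end face (where the shaft comes out) 40 mm along +x, tip 102 mm, butt 40 mm along -x. Starts flat in the top drawer, tip to the back, about 70 mm between neighbours; may be absent
- rack_red (a point): centre of the red-marked hole at the board's top face (+62 mm along the rack's y from the middle; axes as the rack's). A screwdriver stands in it tip down with the end face of the handle resting on the board, so its grip point is then 40 mm above this point
- yellow_grip (a point): screwdriver: yellow eight-sided handle 28 mm across flats, 80 mm long; steel shaft 8 mm thick, 62 mm long; 0.11 kg. Site: middle of the handle, on the axis; +x to the tip. Handle's end face (where the shaft comes out) 40 mm along +x, tip 102 mm, butt 40 mm along -x. Starts flat in the top drawer, tip to the back, about 70 mm between neighbours; may be absent
- rack_yellow (a point): centre of the yellow-marked hole at the board's top face (0 mm along the rack's y from the middle; axes as the rack's). A screwdriver stands in it tip down with the end face of the handle resting on the board, so its grip point is then 40 mm above this point
- blue_grip (a point): screwdriver: blue eight-sided handle 28 mm across flats, 80 mm long; steel shaft 8 mm thick, 62 mm long; 0.11 kg. Site: middle of the handle, on the axis; +x to the tip. Handle's end face (where the shaft comes out) 40 mm along +x, tip 102 mm, butt 40 mm along -x. Starts flat in the top drawer, tip to the back, about 70 mm between neighbours; may be absent
- rack_blue (a point): centre of the blue-marked hole at the board's top face (-62 mm along the rack's y from the middle; axes as the rack's). A screwdriver stands in it tip down with the end face of the handle resting on the board, so its grip point is then 40 mm above this point
- tape: bystander: grey roll of tape lying flat, 84 mm across, 24 mm high; origin at the underside's centre
- glue: bystander: yellow glue bottle, 56 mm across, 150 mm high; origin at the underside's centre
- paint: bystander: white paint can, 80 mm across, 100 mm high; origin at the underside's centre
Not all that is in view belongs to the job. Several things look just like the cradle: the one meant starts farthest from the robot's base.

How it is judged:
By the outcome, as a careful person would: the job done as asked, in the order asked, and still so for the second after the job is handed in, with the robot touching nothing.
Of red, yellow, blue only 2 to 3 are there at a start; the rules pass over those that are not, and their reading is None.
At some moment in a run one of cradle may be knocked a few centimetres aside while the robot is not near it.
Once in a run the grip may slacken for a moment while it holds something.
It also fails if it takes over 210 s, if anything falls off the work surface, if the arm or the gripper's body presses on something with over 40 N, if the wrist force passes 120 N, or if a joint passes its speed limit or range.

## Robot

A 6-joint arm with a two-finger parallel gripper is mounted at the origin on the work surface. World frame = base frame: x ahead of the robot, y to its left, z up, the work surface at z = 0. Lengths are in m, angles in rad, forces in N, time in s.
With the tool pointing down it reaches from about 0.35 to 0.975 m from the base axis. Payload 4.9 kg.
Tool frame: the origin (TCP) lies at the very end of the fingers, on their centre line; the grasp point (between the pads) lies 19 mm behind it; z points along the fingers, y is the line along which they close (so a half turn about z gives the same grasp; the last joint's range is limited). The gripper opens to 85 mm and grips with 20 to 120 N. Pads are 22 mm wide; open, the fingers measure 114 mm over their backs; the gripper's body (76 mm by 85 mm) begins 54 mm behind the grasp point. The pads swing forward as they close: fully open they stand 13 mm farther back than shut.
Start: joints at [1.085, 0.053, 1.613, -0, 1.476, -0.119], TCP at [0.224, 0.583, 0.202] pointing down, gripper open.
Joint ranges: [-3.01, 3.01], [-1.01, 2.22], [0.06, 2.58], [-1.02, 4.17], [0.09, 2.62], [-3.14, 3.14]. Speed limits (rad/s): [2.57, 2.57, 3.14, 3.14, 3.14, 3.14].

## Interface

Orientations are given as a rotation vector (axis times angle).
In Python, from station import ctrl, imaging gives the robot as it stands.
- The arm moves only by the tool play_rows, never from a script. Its argument "series" is a list of rows, each a list of 3 entries, a list of its own where there are three numbers: the opening, from 0 (shut) to 1 (fully open), then the shift along the tool's x, y, z each as a share of 0.05 m, from -1 to 1, then the turn, a rotation vector about the tool's x, y, z each as a share of 8 degrees, from -1 to 1. In form: [[grip, [dx, dy, dz], [ax, ay, az]], ...]. A call has 1 to 8 rows; each row shifts and turns the commanded pose from where the row before left it, along the tool's axes as they then stand; what a row does not reach is not made up. A row lasts 1/8 s, in which the tool goes at most 62.5 mm and 10.7 degrees, less where a joint would pass 70% of its speed; a pose out of reach is approached as far as the arm can. A call with a number of a shift or a turn outside -1 to 1 is refused whole. A call with a gripper value outside its range is refused whole. The fingers move at their own pace and stop on an object; "force" is the grip in N (left out, the last holds). Time passes only in rows, so rows that do not move let the fingers close. It gives the time, the measured TCP pose, the force, the opening and the grip force at its end, in the units of the state.
- ctrl.get_obs(): the state, without advancing time (a new reading comes with each control period).
- imaging.get_image(name): name is "side" or "top"; returns a dict with "color" (384x512x3 uint8, blue, green, red), "fx", "fy", "cx", "cy" (pixels), "extrinsics" (4x4, takes a point from world to camera coordinates). Camera axes: x right, y down, z forward; pixel columns grow to the right and rows downward; lengths in m; the calibration is good to about 2 mm. A picture is of the moment at which its call begins. There is no depth.
- ctrl.finish_job(): hands the job in; it is judged then, once.
The state is a dict: "t": time; "q": joint angles; "dq": joint speeds; "effort": joint torques, N m; "tool_pos": TCP position; "tool_rot": TCP orientation; "contact_force": force on the tool from outside, world axes, zero at the start; "wrist_torque": the same for the moment, N m; "opening": finger opening in m; "grip_force": force on a finger pad.
Only numpy, scipy, OpenCV 4.12 (cv2) and the standard library are available. Lean on these libraries where they do the work, as an engineer would, in place of code of your own. Each camera call takes 0.05 s, during which the arm holds its last target. There are 200 camera calls.

## Working session

There is one attempt and no reset: what is moved stays moved. The work goes in short steps, Python scripts to look and compute and a tool call to move; the robot and the scene stay as the last step left them, time stands still between calls to the robot, and variables do not carry over. Pictures are saved under pics/ and viewed, at most 14 in all, crops included, and the job is handed in when it is done.

Besides the shell and the picture viewer there is one more tool, called after "Request:" by a JSON object that holds its "name" and its "arguments", one argument or row to a line. play_rows: Moves the arm, as the interface text tells. Shift numbers are shares of 0.05 m and turn numbers shares of 8 degrees, none past 1 either way. Its arguments: {"type":"object","properties":{"series":{"type":"array"},"force":{"type":"number"}},"required":["series"]}

```bash
ls; mkdir -p pics
python3 - <<'E'
from station import ctrl, imaging
import cv2,numpy as np
print(ctrl.get_obs())
for n in("side","top"):
    d=imaging.get_image(n); cv2.imwrite(f"pics/{n}0.png",d["color"]); print(n,d["fx"],d["fy"],d["cx"],d["cy"],np.round(d["extrinsics"],4).tolist())
E
```

```text
pics
{'t': 0.0, 'q': array([ 1.08497697e+00,  5.33661031e-02,  1.61432836e+00,  1.43513407e-05,
        1.47601882e+00, -1.18993058e-01]), 'dq': array([-1.04956743e-04, -1.79433806e-03,  1.02680637e-03, -6.69895967e-05,
        7.31897917e-04, -5.14909462e-04]), 'effort': array([ 6.43580697e-04, -3.93685985e+01, -3.70177424e+01, -6.18362424e-05,
        7.14043636e-03,  1.69011071e-05]), 'tool_pos': array([0.22381938, 0.58279498, 0.20073684]), 'tool_rot': array([-0.57286834, -3.08826209,  0.0031726 ]), 'contact_force': array([-0.05348606,  0.06021262, -0.50818189]), 'wrist_torque': array([-0.01175435, -0.03977833, -0.01600518]), 'grip_force': 0.0, 'opening': 0.08524379841031424}
side 387.5176901109056 387.5176901109056 254.7126897114686 189.19423227641695 [[0.9835, -0.18, -0.0197, -0.5106], [-0.131, -0.6317, -0.7641, 0.083], [0.1251, 0.754, -0.6448, 1.1258], [0.0, 0.0, 0.0, 1.0]]
top 451.12715070769315 451.12715070769315 250.27171781727205 196.29963581389976 [[0.0175, -0.9997, 0.0152, -0.0893], [-0.981, -0.0201, -0.1932, 0.498], [0.1934, -0.0115, -0.9811, 1.506], [0.0, 0.0, 0.0, 1.0]]
```

View pics/side0.png

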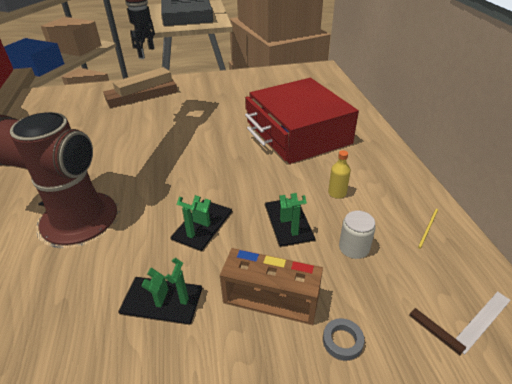

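View pics/top0.png

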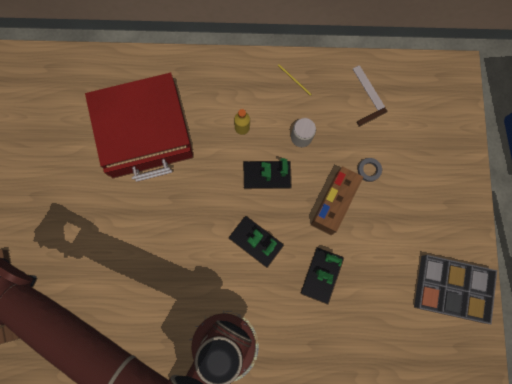

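The side view shows the chest at (300,115), three green cradles at (205,220), (290,215) and (165,290), and the rack at (270,283) with marks blue, yellow and red from left to right. In the top view the farthest cradle is at (268,175), the chest handle at (152,172), the rack at (337,200), the glue at (242,122), the paint can at (304,132) and the tape at (370,169).

```bash
cat > h.py <<'E'
import cv2,numpy as np
from station import ctrl,imaging
from scipy.spatial.transform import Rotation as R
def shot(n):return imaging.get_image(n)
def proj(d,p):
    c=d["extrinsics"]@np.append(p,1);return np.array([d["fx"]*c[0]/c[2]+d["cx"],d["fy"]*c[1]/c[2]+d["cy"]])
def ray(d,uv):
    E=d["extrinsics"];v=E[:3,:3].T@np.array([(uv[0]-d["cx"])/d["fx"],(uv[1]-d["cy"])/d["fy"],1]);return -E[:3,:3].T@E[:3,3],v/np.linalg.norm(v)
def onz(d,uv,z):
    o,v=ray(d,uv);return o+v*(z-o[2])/v[2]
def tri(d1,u1,d2,u2):
    o,v=ray(d1,u1);p,w=ray(d2,u2);s=np.linalg.lstsq(np.c_[v,-w],p-o,rcond=None)[0]
    a,b=o+v*s[0],p+w*s[1];return (a+b)/2,np.linalg.norm(a-b)
def hsv(d):return cv2.cvtColor(d["color"],cv2.COLOR_BGR2HSV)
def blobs(m,amin=15):
    n,l,s,c=cv2.connectedComponentsWithStats(m.astype(np.uint8))
    return [(tuple(np.round(c[i],1)),int(s[i,4]),l==i) for i in range(1,n) if s[i,4]>=amin]
def rect(m):return cv2.minAreaRect(np.argwhere(m)[:,::-1].astype(np.float32))
def crop(d,x0,y0,x1,y1,k):return cv2.resize(d["color"][y0:y1,x0:x1],None,fx=k,fy=k,interpolation=cv2.INTER_CUBIC)
E
python3 - <<'E'
from h import *
t=shot("top");s=shot("side")
a=crop(t,75,60,205,190,3);b=crop(t,235,145,365,275,3);c=np.hstack([a,b])
cv2.imwrite("pics/c1.png",c)
a=crop(s,235,75,365,165,3);b=crop(s,235,185,365,325,3)
cv2.imwrite("pics/c2.png",np.hstack([cv2.copyMakeBorder(a,0,b.shape[0]-a.shape[0],0,0,0),b]))
for n,d in(("top",t),("side",s)):
    H=hsv(d)
    for nm,m in(("green",(abs(H[...,0].astype(int)-62)<15)&(H[...,1]>150)&(H[...,2]>40)),
      ("black",H[...,2]<40),("blue",(abs(H[...,0].astype(int)-112)<12)&(H[...,1]>150)&(H[...,2]>90)),
      ("yel",(abs(H[...,0].astype(int)-25)<5)&(H[...,1]>190)&(H[...,2]>180)),("red",((H[...,0]<6)|(H[...,0]>174))&(H[...,1]>190)&(H[...,2]>150))):
        print(n,nm,[(b[0],b[1]) for b in blobs(m,12)][:14])
E
```

```text
top green []
top black [((np.float64(265.2), np.float64(175.6)), 938), ((np.float64(254.1), np.float64(240.5)), 975), ((np.float64(319.7), np.float64(276.5)), 1040), ((np.float64(57.2), np.float64(305.1)), 1032), ((np.float64(419.7), np.float64(281.4)), 184), ((np.float64(444.1), np.float64(272.7)), 69), ((np.float64(467.0), np.float64(277.5)), 82), ((np.float64(490.4), np.float64(282.5)), 124), ((np.float64(440.7), np.float64(298.8)), 72), ((np.float64(463.7), np.float64(304.1)), 86), ((np.float64(487.5), np.float64(308.9)), 128), ((np.float64(234.2), np.float64(327.6)), 179), ((np.float64(210.8), np.float64(331.1)), 132), ((np.float64(217.5), np.float64(359.8)), 808)]
top blue [((np.float64(323.7), np.float64(210.5)), 58)]
top yel []
top red []
side green []
side black [((np.float64(141.3), np.float64(27.8)), 669), ((np.float64(55.0), np.float64(114.4)), 21), ((np.float64(60.1), np.float64(121.5)), 13), ((np.float64(77.2), np.float64(154.4)), 879), ((np.float64(288.1), np.float64(226.7)), 896), ((np.float64(203.5), np.float64(228.2)), 987), ((np.float64(161.0), np.float64(303.4)), 1913)]
side blue [((np.float64(247.6), np.float64(255.2)), 122)]
side yel []
side red []
```

View pics/c1.png

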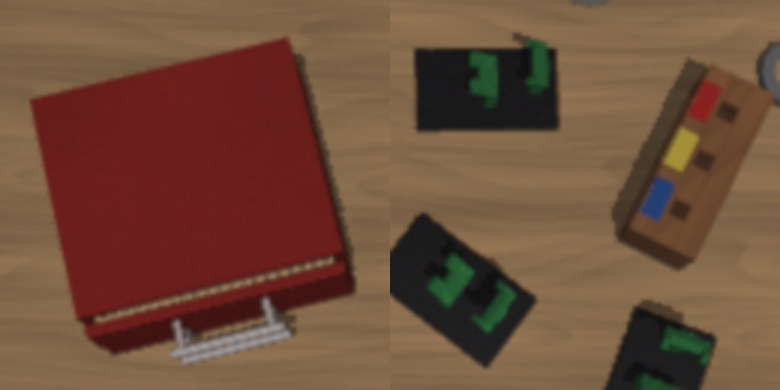

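View pics/c2.png

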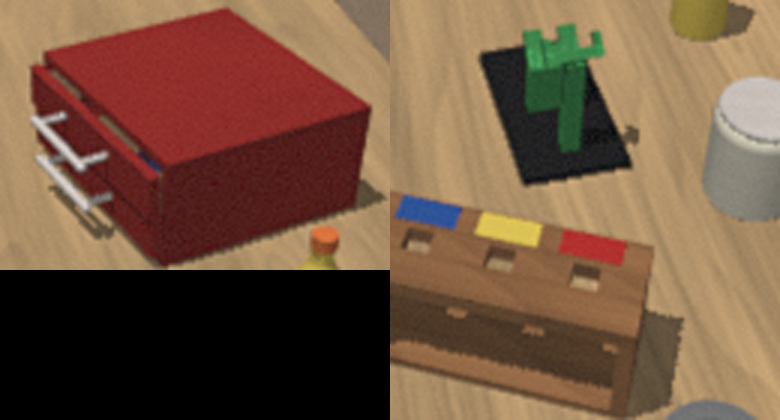

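The crops show the far cradle's plate in the top view at about px (236–281, 161–188), with its two green parts at (262,171) and (285,166). The rack holes are at (354,182), (346,198) and (337,215). The upper drawer bar in the side view runs from (247,115) to (262,130). I need a closer look at the cradle to get its direction.

Run:
```python
from h import *
t=shot("top");s=shot("side")
a=crop(t,235,150,300,195,6);b=crop(s,260,185,320,250,6)
a=cv2.copyMakeBorder(a,0,max(0,b.shape[0]-a.shape[0]),0,0,0)
cv2.imwrite("pics/c3.png",np.hstack([a,b])); print(a.shape,b.shape)
S=lambda x,y:(235+x/3,75+y/3); 
for sl in((35,120,82,166),(42,160,90,205)):
  for tl in((180,343,283,320),(183,360,290,333)):
    for i in(0,2):
      print(tri(s,S(*sl[i:i+2]),t,(75+tl[i]/3,60+tl[i+1]/3)))
# rack holes
T=lambda x,y:(235+(x-390)/3,145+y/3);Q=lambda x,y:(235+(x-390)/3,185+y/3)
for n,a,b in(("red",(728,111),(585,277)),("yel",(705,159),(500,258)),("blu",(680,209),(418,239)),("mr",(705,101),(593,247)),("my",(682,149),(510,230)),("mb",(658,199),(429,212))):print(n,tri(t,T(*a),s,Q(*b)),onz(t,T(*a),.105))
for x in((32,100),(288,38),(343,250),(78,320)):print("chest",onz(t,(75+x[0]/3,60+x[1]/3),.134))
```

```text
(390, 390, 3) (390, 360, 3)
(array([0.55237314, 0.3076302 , 0.10214458]), np.float64(0.007338463118776269))
(array([0.58366048, 0.19451911, 0.1026128 ]), np.float64(0.0025232608834454555))
(array([0.54254789, 0.30326405, 0.10259878]), np.float64(0.011459364259341851))
(array([0.57499058, 0.18522581, 0.10690569]), np.float64(0.011524709753205483))
(array([0.56459614, 0.32348976, 0.03820356]), np.float64(0.013734991056491319))
(array([0.59673242, 0.20469508, 0.04398327]), np.float64(0.006984860301140343))
(array([0.55434981, 0.31902233, 0.03872993]), np.float64(0.0058929719332992785))
(array([0.58763182, 0.19501335, 0.04887772]), np.float64(0.007653502792428549))
red (array([ 0.54435869, -0.40482432,  0.10562352]), np.float64(0.0007057502443736607)) [ 0.54414279 -0.40494294  0.105     ]
yel (array([ 0.4889451 , -0.37765674,  0.10665836]), np.float64(0.0006600560391963807)) [ 0.48893613 -0.3780076   0.105     ]
blu (array([ 0.43321857, -0.34894283,  0.10616043]), np.float64(0.002277244191792013)) [ 0.43225257 -0.34921248  0.105     ]
mr (array([ 0.55649408, -0.37961553,  0.10447851]), np.float64(0.0024910426200136756)) [ 0.55508681 -0.37939721  0.105     ]
my (array([ 0.50105018, -0.35272426,  0.10461745]), np.float64(0.0024245832730285556)) [ 0.49973452 -0.35261538  0.105     ]
mb (array([ 0.44472039, -0.32496246,  0.1053984 ]), np.float64(0.0036794694339317437)) [ 0.44292444 -0.3250826   0.105     ]
chest [0.8270262  0.48514964 0.134     ]
chest [0.90963273 0.20070485 0.134     ]
chest [0.65821623 0.12691384 0.134     ]
chest [0.57191339 0.41264666 0.134     ]
```

View pics/c3.png

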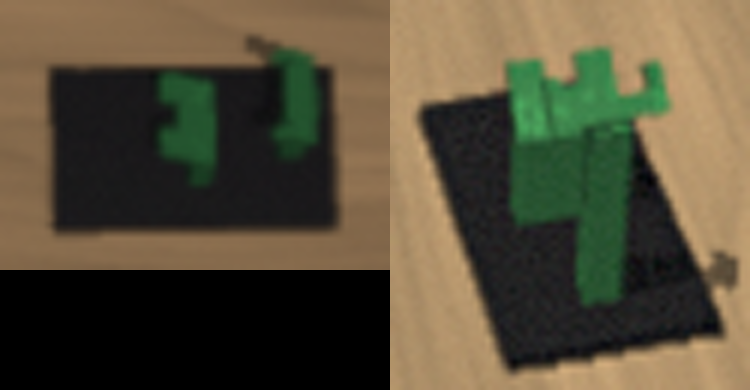

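The slot opens to the left in the top view and the saddle stands to the right, nearer the side camera. So the cradle's +x points to image right, about world -y. Next I measure the cradle and work out the move to the handle.

```bash
cat >> h.py <<'E'
def Rx(cols):return np.column_stack(cols)
def rots(yaw_y,tilt=0):
    """tool down, tool y at azimuth yaw_y (rad), then turned by tilt about tool y"""
    y=np.array([np.cos(yaw_y),np.sin(yaw_y),0]);z=np.array([0,0,-1.]);return R.from_matrix(Rx([np.cross(y,z),y,z]))*R.from_euler('y',tilt)
def plan(wps,start=None):
    """wps: (name,TCP pos,R) ; print tool-axis shift in shares of .05 (in start frame of leg, shift before turn) and turn share total"""
    o=ctrl.get_obs();p,r=(o["tool_pos"],R.from_rotvec(o["tool_rot"])) if start is None else start
    for n,q,s in wps:
        print(n,"shift",np.round(r.inv().apply(np.array(q)-p)/.05,2),"turn",np.round(np.degrees((r.inv()*s).as_rotvec())/8,2));p,r=np.array(q),s
def cradle(t=None):
    t=t or shot("top");H=hsv(t);m=(H[...,2]<62)|((abs(H[...,0].astype(int)-62)<15)&(H[...,1]>90))
    out=[]
    for c,a,mm in blobs(m,500):
        if not 900<a<1600 or c[1]>290: continue
        k=cv2.morphologyEx(((H[...,2]<62)&mm).astype(np.uint8),cv2.MORPH_CLOSE,np.ones((9,9)))
        b=cv2.boxPoints(rect(k>0));w=np.array([onz(t,p,.008) for p in b])
        ce=w.mean(0);l=[w[1]-w[0],w[2]-w[1]];L=max(l,key=np.linalg.norm)
        out.append((ce,np.arctan2(L[1],L[0]),[round(float(np.linalg.norm(v)),3) for v in l],b))
    return out
E
python3 - <<'E'
from h import *
t=shot("top");s=shot("side")
for c in cradle(t):print(np.round(c[0],4),np.degrees(c[1]),c[2],np.round(c[3],1).tolist())
T=lambda x,y:(235+x/6,150+y/6);S=lambda x,y:(260+(x-390)/6,185+y/6)
print("cheekR",tri(t,T(293,55),s,S(655,67)));print("cheekL",tri(t,T(290,148),s,S(597,55)))
for n,x in(("plate corners",[(52,68),(332,68),(336,230),(56,232)]),):print(n,np.mean([onz(t,T(*a),.008) for a in x],0),[np.round(onz(t,T(*a),.008),3) for a in x])
print("side",[np.round(onz(s,S(*a),.008),3) for a in[(420,105),(722,330),(510,370)]])
print("slot",onz(t,T(175,115),.095),onz(s,S(560,95),.095))
a=np.radians(15.8);ex=np.array([np.cos(a),np.sin(a),0])
hd=np.array([.568,.251,.098]);g=rots(a)
plan([("above",hd+[0,0,.06],g),("at",hd-[0,0,.019],g)])
E
```

```text
[ 0.5923 -0.137   0.008 ] -88.75170628212288 [0.169, 0.1] [[243.0, 160.0], [290.0, 160.0], [290.0, 187.0], [243.0, 187.0]]
[ 0.351 -0.102  0.008] -126.03818094629952 [0.101, 0.168] [[227.8000030517578, 237.89999389648438], [245.10000610351562, 214.8000030517578], [283.70001220703125, 243.8000030517578], [266.3999938964844, 266.79998779296875]]
[ 0.2393 -0.3304  0.008 ] -19.793459468463585 [0.171, 0.101] [[299.6000061035156, 293.5], [316.1000061035156, 246.3000030517578], [343.79998779296875, 256.0], [327.20001220703125, 303.20001220703125]]
cheekR (array([ 0.6120029 , -0.18792327,  0.1354808 ]), np.float64(0.0036759534189099293))
cheekL (array([ 0.57221477, -0.18716825,  0.14336611]), np.float64(0.032914886331987664))
plate corners [ 0.58717514 -0.14005523  0.008     ] [array([ 0.635, -0.054,  0.008]), array([ 0.639, -0.222,  0.008]), array([ 0.54 , -0.225,  0.008]), array([ 0.535, -0.059,  0.008])]
side [array([ 0.541, -0.053,  0.008]), array([ 0.642, -0.225,  0.008]), array([ 0.545, -0.23 ,  0.008])]
slot [ 0.58512821 -0.1247348   0.095     ] [ 0.5832493  -0.15302571  0.095     ]
above shift [-8.8  -3.74  0.88] turn [-0.    0.    6.65]
at shift [0.   0.   1.58] turn [0. 0. 0.]
```

Request:
{"name": "play_rows", "arguments": {
  "series": [
    [0.4,[-1,-0.42,0],[0,0,0]],
    [0.4,[-1,-0.42,0],[0,0,0]],
    [0.4,[-1,-0.42,0],[0,0,0]],
    [0.4,[-1,-0.42,0],[0,0,0]],
    [0.4,[-1,-0.42,0],[0,0,0]],
    [0.4,[-1,-0.42,0],[0,0,0]],
    [0.4,[-1,-0.42,0],[0,0,0]],
    [0.4,[-1,-0.42,0],[0,0,0]]
  ]
}}

```text
t: 1.4
tool_pos: [0.5385, 0.2818, 0.2022]
tool_rot: [0.573, 3.089, 0.001]
contact_force: [0.1, 0.7, 0.3]
opening: 0.0344
grip_force: 0.0
```

Request:
{"name": "play_rows", "arguments": {
  "series": [
    [0.32,[-0.8,-0.38,0],[0,0,0]],
    [0.32,[0,0,0.1],[0,0,0.95]],
    [0.32,[0,0,0.1],[0,0,0.95]],
    [0.32,[0,0,0.1],[0,0,0.95]],
    [0.32,[0,0,0.1],[0,0,0.95]],
    [0.32,[0,0,0.1],[0,0,0.95]],
    [0.32,[0,0,0.1],[0,0,0.95]],
    [0.32,[0,0,0.1],[0,0,0.95]]
  ]
}}

```text
t: 2.4
tool_pos: [0.5678, 0.251, 0.1668]
tool_rot: [-1.901, -2.501, 0.0]
contact_force: [-0.2, -0.5, 0.4]
opening: 0.0274
grip_force: 0.0
```

Run:
```python
from h import *
t=shot("top");s=shot("side")
o=ctrl.get_obs();print(o["tool_pos"],o["opening"],o["q"].round(3))
# handle: bright pixels in side view
H=hsv(s);m=(H[...,1]<70)&(H[...,2]>150);m[:, :235]=0;m[:,290:]=0;m[:95]=0;m[160:]=0
print([(b[0],b[1]) for b in blobs(m,5)])
cv2.imwrite("pics/c4.png",np.hstack([crop(s,225,55,305,155,4.8),crop(t,110,130,190,230,4.8)]))
T=lambda x,y:(235+(x+.5)/6-.5,150+(y+.5)/6-.5);S=lambda x,y:(260+(x-389.5)/6-.5,185+(y+.5)/6-.5)
print("plate low-x tip",tri(t,T(160,158),s,S(512,63)));print("cheekR outer",tri(t,T(302,50),s,S(660,62)))
a=np.radians(15.8);hd=np.array([.568,.251,.098])
plan([("at",hd-[0,0,.019],rots(a))])
```

```text
[0.56737364 0.25090161 0.1662025 ] 0.027241311703982963 [ 0.296  0.067  1.659 -0.     1.418  0.021]
[((np.float64(249.4), np.float64(114.6)), 28), ((np.float64(249.3), np.float64(128.6)), 19)]
plate low-x tip (array([ 0.56673843, -0.11563246,  0.08506293]), np.float64(0.005606626403808807))
cheekR outer (array([ 0.61307883, -0.19076159,  0.14235453]), np.float64(0.0011546540066740996))
at shift [-0.    0.01  1.74] turn [-0.01  0.   -0.  ]
```

View pics/c4.png

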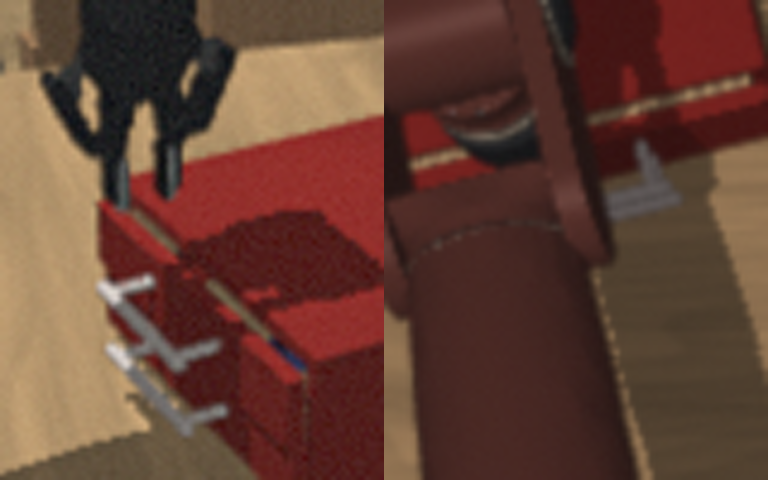

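The side crop shows the open fingers above the upper bar. The bar runs from (247.5,116) to (262.5,130), and the open strip behind the drawer front shows a little blue at (285,129). I check the bar centre from both views before going down.

Run:
```python
from h import *
s=shot("side");t=shot("top")
C=lambda x,y:(225+(x+.5)/4.8-.5,55+(y+.5)/4.8-.5)
for a in((104,288),(180,360)):print(onz(s,C(*a),.098))
c=lambda x,y:(75+(x+.5)/3-.5,60+(y+.5)/3-.5)
for a in((175,347),(285,323),(182,358),(290,333)):print(onz(t,c(*a),.098))
```

```text
[0.5487548  0.31654593 0.098     ]
[0.58392271 0.20610373 0.098     ]
[0.55356428 0.31529486 0.098     ]
[0.58388001 0.19409503 0.098     ]
[0.54111294 0.30665925 0.098     ]
[0.57242993 0.18790033 0.098     ]
```

Request:
{"name": "play_rows", "arguments": {
  "series": [
    [0.32,[0,0,0.5],[0,0,0]],
    [0.32,[0,0,0.5],[0,0,0]],
    [0.32,[0,0,0.4],[0,0,0]],
    [0.32,[0,0,0.34],[0,0,0]],
    [0.32,[0,0,0],[0,0,0]]
  ]
}}

```text
t: 3.22
tool_pos: [0.5667, 0.2507, 0.0782]
tool_rot: [-1.894, -2.504, 0.004]
contact_force: [-1.0, -0.3, 0.4]
opening: 0.0272
grip_force: 0.0
```

Request:
{"name": "play_rows", "arguments": {
  "series": [
    [0,[0,0,0],[0,0,0]],
    [0,[0,0,0],[0,0,0]],
    [0,[0,0,0],[0,0,0]],
    [0,[0,0,0],[0,0,0]]
  ],
  "force": 40
}}

```text
t: 3.72
tool_pos: [0.568, 0.2511, 0.0804]
tool_rot: [1.895, 2.505, 0.001]
contact_force: [-0.1, -0.1, -0.4]
opening: 0.0
grip_force: 0.0
```

Run:
```python
from h import *
s=shot("side");t=shot("top")
cv2.imwrite("pics/c5.png",crop(s,225,55,305,155,6))
print(proj(s,[.568,.2511,.0804]),proj(s,[.568,.2511,.16]))
```

```text
[255.06504544 127.79382761] [254.60433367 106.96791029]
```

View pics/c5.png

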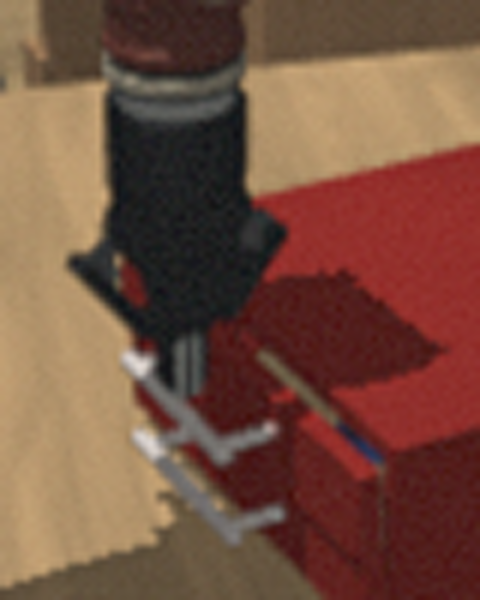

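The fingers have closed behind the bar, at crop (188,370) with the bar passing in front from (130,360) to (225,455). I'll use them as a hook and pull.

Request:
{"name": "play_rows", "arguments": {
  "series": [
    [0,[0,-0.15,0],[0,0,0]],
    [0,[0,-0.25,0],[0,0,0]],
    [0,[0,-0.4,0],[0,0,0]],
    [0,[0,-0.5,0],[0,0,0]],
    [0,[0,-0.6,0],[0,0,0]],
    [0,[0,-0.6,0],[0,0,0]],
    [0,[0,-0.5,0],[0,0,0]],
    [0,[0,-0.4,0],[0,0,0]]
  ]
}}

```text
t: 4.82
tool_pos: [0.4024, 0.2043, 0.0796]
tool_rot: [-1.895, -2.505, 0.001]
contact_force: [0.3, 0.3, -0.0]
opening: -0.0
grip_force: 0.0
```

Request:
{"name": "play_rows", "arguments": {
  "series": [
    [0,[0,-0.25,0],[0,0,0]],
    [0,[0,-0.2,0],[0,0,0]],
    [0,[0,0,0],[0,0,0]]
  ]
}}

```text
t: 5.2
tool_pos: [0.3823, 0.1986, 0.08]
tool_rot: [1.895, 2.505, 0.001]
contact_force: [0.7, -0.2, 0.8]
opening: 0.0002
grip_force: 0.0
```

Request:
{"name": "play_rows", "arguments": {
  "series": [
    [0,[0,0,-1],[0,0,0]],
    [0,[0,0,-1],[0,0,0]],
    [1,[0,0,-1],[0,0,0]],
    [1,[0.5,0,-0.8],[0,0,0]],
    [1,[1,0,0],[0,0,0]],
    [1,[1,0,0],[0,0,0]],
    [1,[1,0,0],[0,0,0]],
    [1,[1,0,0],[0,0,0]]
  ]
}}

```text
t: 6.2
tool_pos: [0.3212, 0.4172, 0.2702]
tool_rot: [1.895, 2.505, 0.001]
contact_force: [0.7, -0.5, 0.8]
opening: 0.0853
grip_force: 0.0
```

Run:
```python
from h import *
s=shot("side");t=shot("top")
cv2.imwrite("pics/c6.png",np.hstack([crop(s,185,60,315,180,3),crop(t,75,90,205,210,3)]))
for n,d in(("top",t),("side",s)):
    H=hsv(d);h=H[...,0].astype(int)
    for nm,m in(("blue",(abs(h-112)<15)&(H[...,1]>120)&(H[...,2]>50)),("yel",(abs(h-26)<6)&(H[...,1]>140)&(H[...,2]>120))):
        print(n,nm,[(b[0],b[1],np.round(cv2.boxPoints(rect(b[2])),1).tolist()) for b in blobs(m,20) if 75<b[0][0]<320 and b[0][1]<220])
```

```text
top blue []
top yel [((np.float64(294.6), np.float64(79.7)), 99, [[277.6000061035156, 65.5], [279.20001220703125, 63.70000076293945], [310.79998779296875, 93.0999984741211], [309.20001220703125, 94.80000305175781]]), ((np.float64(242.1), np.float64(120.7)), 108, [[234.39999389648438, 117.0999984741211], [248.6999969482422, 114.9000015258789], [250.10000610351562, 124.19999694824219], [235.8000030517578, 126.4000015258789]])]
side blue []
side yel []
```

View pics/c6.png

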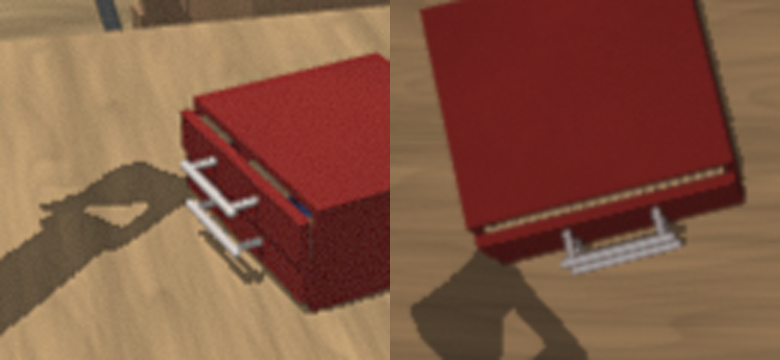

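The drawer has not moved: the front strip is where it was in the first crop. The fingertips also looked about 7 px higher in the side view than the projected TCP. I check where the fingertips really are against the projection.

Run:
```python
from h import *
s=shot("side");t=shot("top");o=ctrl.get_obs();p=o["tool_pos"];r=R.from_rotvec(o["tool_rot"])
print(p,"start proj",proj(s,[.2238,.5828,.2007]),proj(t,[.2238,.5828,.2007]))
out=[]
for d in(s,t):
    for q,c in((p,(0,255,255)),(p-[0,0,.08],(255,0,255))):
        u=proj(d,q);print(u)
    u=proj(d,p);x,y=int(u[0]),int(u[1]);x0=min(max(0,x-45),512-90);y0=min(max(0,y-50),384-90)
    im=crop(d,x0,y0,x0+90,y0+90,4.2)
    for f in(-.0425,0,.0425):
        u=proj(d,p+r.apply([0,f,-.011 if f else 0]));cv2.circle(im,(int((u[0]-x0)*4.2),int((u[1]-y0)*4.2)),3,(0,255,255),-1)
    out.append(im)
cv2.imwrite("pics/c7.png",np.hstack(out))
```

```text
[0.32130696 0.41585951 0.26963932] start proj [148.98536211  65.35973093] [ 27.32286903 272.71600454]
[173.15666493  62.23552427]
[176.70732977  84.51248962]
[ 78.20512697 238.79061006]
[ 87.61330511 241.43056689]
```

View pics/c7.png

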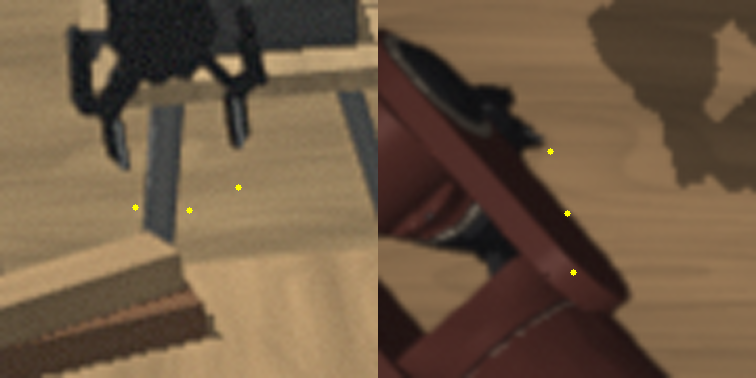

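In the side crop the real fingertips are at (123,167) and (239,147), about 40 crop px above the projected dots. So they stand higher than the reported TCP. I triangulate the offset.

Run:
```python
from h import *
s=shot("side");t=shot("top");o=ctrl.get_obs();p=o["tool_pos"];r=R.from_rotvec(o["tool_rot"])
def b(d):
    u=proj(d,p);x,y=int(u[0]),int(u[1]);return min(max(0,x-45),422),min(max(0,y-50),294)
S=lambda x,y:(b(s)[0]+(x+.5)/4.2-.5,b(s)[1]+(y+.5)/4.2-.5);T=lambda x,y:(b(t)[0]+(x-377.5)/4.2-.5,b(t)[1]+(y+.5)/4.2-.5)
q,e=tri(s,S(239,149),t,T(538,145));print(q,e,"pred",p+r.apply([0,.0425,-.013]),"tool-frame diff",r.inv().apply(q-p-r.apply([0,.05,-.013])))
L=S(123,167);Rr=S(239,149);print(L,Rr)
for z in(.27,.29,.31,.33):print(z,onz(s,L,z),onz(s,Rr,z),np.linalg.norm(onz(s,L,z)-onz(s,Rr,z)))
# c5: closed tips
print(onz(s,(225+188.5/6-.5,55+396.5/6-.5),.107))
```

```text
[0.36458195 0.4250879  0.31337014] 0.002338467244058355 pred [0.36276505 0.42630313 0.28289596] tool-frame diff [-0.00167657 -0.0060816  -0.03047344]
(156.9047619047619, 51.38095238095238) (184.52380952380952, 47.095238095238095)
0.27 [0.26628154 0.52857621 0.27      ] [0.36513155 0.54796939 0.27      ] 0.10073439908400485
0.29 [0.27044075 0.47293303 0.29      ] [0.36540901 0.49156466 0.29      ] 0.09677865824407154
0.31 [0.27459996 0.41728986 0.31      ] [0.36568648 0.43515993 0.31      ] 0.09282291740413817
0.33 [0.27875917 0.36164668 0.33      ] [0.36596395 0.37875521 0.33      ] 0.08886717656420483
[0.57185335 0.2532033  0.107     ]
```

Request:
{"name": "play_rows", "arguments": {
  "series": [
    [0.32,[-0.74,0.64,0],[0,0,0]],
    [0.32,[-0.74,0.64,0],[0,0,0]],
    [0.32,[-0.74,0.64,0],[0,0,0]],
    [0.32,[-0.74,0.64,0],[0,0,0]],
    [0.32,[-0.74,0.64,0],[0,0,0]],
    [0.32,[-0.73,0.65,0],[0,0,0]],
    [0.32,[0,0,1],[0,0,0]],
    [0.32,[0,0,1],[0,0,0]]
  ]
}}

```text
t: 7.5
tool_pos: [0.5685, 0.2523, 0.17]
tool_rot: [1.899, 2.501, 0.003]
contact_force: [0.4, -0.5, 0.2]
opening: 0.0271
grip_force: 0.0
```

Request:
{"name": "play_rows", "arguments": {
  "series": [
    [0.32,[0,0,0.6],[0,0,0]],
    [0.32,[0,0,0.5],[0,0,0]],
    [0.32,[0,0,0.4],[0,0,0]],
    [0.32,[0,0,0.3],[0,0,0]],
    [0.32,[0,0,0.3],[0,0,0]],
    [0.32,[0,0,0.3],[0,0,0]],
    [0.32,[0,0,0],[0,0,0]]
  ]
}}

```text
t: 8.38
tool_pos: [0.5684, 0.2549, 0.0512]
tool_rot: [1.894, 2.504, 0.004]
contact_force: [0.5, 0.1, 1.8]
opening: 0.0277
grip_force: 0.3
```

Request:
{"name": "play_rows", "arguments": {
  "series": [
    [0,[0,0,0],[0,0,0]],
    [0,[0,0,0],[0,0,0]],
    [0,[0,0,0],[0,0,0]],
    [0,[0,0,0],[0,0,0]]
  ],
  "force": 40
}}

```text
t: 8.88
tool_pos: [0.5669, 0.2545, 0.0501]
tool_rot: [1.895, 2.505, 0.0]
contact_force: [0.2, 0.9, 1.5]
opening: 0.0092
grip_force: 38.9
```

The bar is gripped. Now I pull.

Request:
{"name": "play_rows", "arguments": {
  "series": [
    [0,[0,-0.2,0],[0,0,0]],
    [0,[0,-0.4,0],[0,0,0]],
    [0,[0,-0.5,0],[0,0,0]],
    [0,[0,-0.6,0],[0,0,0]],
    [0,[0,-0.6,0],[0,0,0]],
    [0,[0,-0.6,0],[0,0,0]],
    [0,[0,-0.5,0],[0,0,0]],
    [0,[0,-0.35,0],[0,0,0]]
  ]
}}

```text
t: 9.88
tool_pos: [0.3856, 0.2021, 0.05]
tool_rot: [1.894, 2.504, -0.001]
contact_force: [3.2, -3.2, 2.3]
opening: 0.0095
grip_force: 40.3
```

Request:
{"name": "play_rows", "arguments": {
  "series": [
    [0,[0,-0.1,0],[0,0,0]],
    [0,[0,0,0],[0,0,0]],
    [0.32,[0,0,0],[0,0,0]],
    [0.32,[0,0,0],[0,0,0]],
    [0.32,[0,0,-0.6],[0,0,0]],
    [0.5,[0,0,-1],[0,0,0]],
    [1,[0,0,-1],[0,0,0]],
    [1,[0,0,-1],[0,0,0]]
  ]
}}

```text
t: 10.88
tool_pos: [0.3812, 0.2022, 0.2312]
tool_rot: [-1.895, -2.505, -0.0]
contact_force: [0.0, -0.4, -0.5]
opening: 0.0773
grip_force: 0.0
```

Request:
{"name": "play_rows", "arguments": {
  "series": [
    [1,[1,0,-0.4],[0,0,0]],
    [1,[1,0,0],[0,0,0]],
    [1,[1,0,0],[0,0,0]],
    [1,[1,0,0],[0,0,0]],
    [1,[1,0,0],[0,0,0]],
    [1,[0,0,0],[0,0,0]]
  ]
}}

```text
t: 11.62
tool_pos: [0.312, 0.4449, 0.249]
tool_rot: [-1.889, -2.509, 0.003]
contact_force: [0.5, 0.2, -0.6]
opening: 0.0854
grip_force: 0.0
```

Run:
```python
from h import *
s=shot("side");t=shot("top")
cv2.imwrite("pics/c8.png",np.hstack([crop(s,170,70,300,180,3),crop(t,75,130,205,240,3)]))
for n,d in(("top",t),("side",s)):
    H=hsv(d);h=H[...,0].astype(int)
    for nm,m in(("blue",(abs(h-112)<15)&(H[...,1]>120)&(H[...,2]>50)),("yel",(abs(h-26)<6)&(H[...,1]>140)&(H[...,2]>110)),("red",((h<5)|(h>175))&(H[...,1]>200)&(H[...,2]>60))):
        print(n,nm,[(b[0],b[1],np.round(cv2.boxPoints(rect(b[2])),1).tolist()) for b in blobs(m,20) if 75<b[0][0]<320 and b[0][1]<220][:6])
```

```text
top blue [((np.float64(177.6), np.float64(189.4)), 160, [[172.0, 178.6999969482422], [179.0, 177.5], [183.10000610351562, 200.10000610351562], [176.1999969482422, 201.3000030517578]])]
top yel [((np.float64(294.5), np.float64(79.7)), 100, [[277.5, 65.5], [279.1000061035156, 63.79999923706055], [310.79998779296875, 93.0999984741211], [309.20001220703125, 94.80000305175781]]), ((np.float64(242.0), np.float64(120.6)), 132, [[235.0, 114.0], [249.0, 114.0], [249.0, 126.0], [235.0, 126.0]])]
top red []
side blue [((np.float64(242.5), np.float64(140.1)), 172, [[230.5, 139.1999969482422], [252.89999389648438, 133.0], [255.0, 140.5], [232.60000610351562, 146.6999969482422]])]
side yel []
side red []
```

View pics/c8.png

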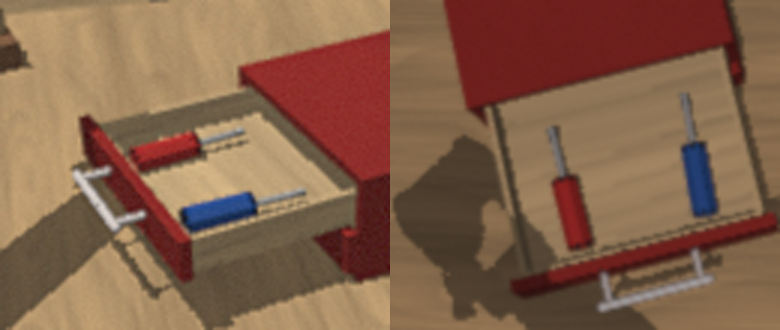

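Only red and blue are present. In the top crop the red handle is at (572,212) and the blue at (700,179), with tips to the back, and the drawer is almost fully out. Now I measure the drivers.

```bash
cat >> h.py <<'E'
def driver(col,t=None,s=None,ft=(75,130,205,240),fs=(170,70,300,180)):
    """handle centroid in both views -> 3D, axis azimuth from the top-view rect on the z plane"""
    t=t or shot("top");s=s or shot("side");r=[]
    for d,f in((t,ft),(s,fs)):
        H=hsv(d);h=H[...,0].astype(int)
        m=(abs(h-112)<15)&(H[...,1]>120)&(H[...,2]>50) if col=="blue" else ((h<6)|(h>174))&(H[...,1]>165)&(H[...,2]>60)
        k=np.zeros_like(m);k[f[1]:f[3],f[0]:f[2]]=1
        r.append([(b[0],b[1],rect(b[2])) for b in blobs(m&k,60)])
    return t,s,r
E
python3 - <<'E'
from h import *
t,s,_=driver("blue")
for c in("blue","red"):
    _,_,r=driver(c,t,s)
    for x in r:print(c,[(b[0],b[1],np.round(b[2][1],1)) for b in x])
    for a in r[0]:
      for b in r[1]:
        p,e=tri(t,a[0],s,b[0])
        if .05<p[2]<.13 and e<.012:
            bx=cv2.boxPoints(a[2]);w=np.array([onz(t,q,.095) for q in bx]);l=[w[1]-w[0],w[2]-w[1]];L=max(l,key=np.linalg.norm);L*=np.sign(L[0])
            print(c,p.round(4),e.round(4),"top@.097",onz(t,a[0],.097).round(4),"side@.097",onz(s,b[0],.097).round(4),"len",[np.linalg.norm(v).round(3) for v in l],"az",np.degrees(np.arctan2(L[1],L[0])))
E
```

```text
blue [((np.float64(177.6), np.float64(189.3)), 159, array([23. ,  7.1]))]
blue [((np.float64(242.5), np.float64(140.1)), 172, array([ 7.7, 23.2]))]
blue [0.5105 0.1646 0.0928] 0.0011 top@.097 [0.509  0.1639 0.097 ] side@.097 [0.5102 0.1583 0.097 ] len [np.float64(0.024), np.float64(0.079)] az 12.701079351039764
red [((np.float64(135.9), np.float64(143.0)), 2381, array([39.3, 94.3])), ((np.float64(135.3), np.float64(200.5)), 180, array([23. ,  7.8])), ((np.float64(161.7), np.float64(214.0)), 458, array([ 5.9, 90.2]))]
red [((np.float64(283.6), np.float64(111.4)), 1823, array([77.6, 50.7])), ((np.float64(216.5), np.float64(136.6)), 446, array([63.4,  9.9])), ((np.float64(224.8), np.float64(120.0)), 156, array([ 7.8, 21.8]))]
red [0.4696 0.3031 0.0934] 0.0016 top@.097 [0.4681 0.3021 0.097 ] side@.097 [0.4699 0.2972 0.097 ] len [np.float64(0.026), np.float64(0.079)] az 17.302332105678026
red [0.4288 0.2146 0.0853] 0.0049 top@.097 [0.4246 0.2122 0.097 ] side@.097 [0.4303 0.1968 0.097 ] len [np.float64(0.296), np.float64(0.02)] az -73.91607785836372
```

Run:
```python
from h import *
t=shot("top");s=shot("side")
T=lambda x,y:(235+(x+.5)/6-.5,150+(y+.5)/6-.5);S=lambda x,y:(260+(x-389.5)/6-.5,185+(y+.5)/6-.5)
c0=np.array([.590,-.139]);cx=np.array([np.cos(np.radians(-88.5)),np.sin(np.radians(-88.5))]);cy=np.array([-cx[1],cx[0]])
f=lambda p:np.round([(p[:2]-c0)@cx*1000,(p[:2]-c0)@cy*1000,p[2]*1000],1)
for n,a in(("post base L",(578,300)),("post base R",(622,300)),("blk base",(515,222)),("blk base R",(575,222))):print(n,f(onz(s,S(*a),.008)))
for z in(.12,.13,.14,.15):print(z,"saddle L edge,R edge, top,bot:",*[f(onz(t,T(*a),z)) for a in((285,100),(318,100),(297,50),(290,157))])
for z in(.08,.09,.1):print(z,"plate left,right,top,bot,slot",*[f(onz(t,T(*a),z)) for a in((160,90),(215,120),(185,75),(185,165),(178,116))])
for z in(.08,.09,.1,.11):print(z,"side plate TL, slot",f(onz(s,S(512,63),z)),f(onz(s,S(560,95),z)))
for z in(.13,.14,.15):print(z,"side cheeks L R",f(onz(s,S(597,52),z)),f(onz(s,S(655,64),z)))
g=.012+.028
d=np.radians(17);G=np.array([.4747,.3043,.091]);r0=rots(d-np.pi/2)
o=ctrl.get_obs()
plan([("turn",o["tool_pos"],r0),("above",G+[0,0,.129-g],r0),("down",G-[0,0,g],r0)])
print(o["tool_pos"])
```

```text
post base L [54.3 -8.   8. ]
post base R [58.7 11.3  8. ]
blk base [ -0.  -22.9   8. ]
blk base R [6.3 4.3 8. ]
0.12 saddle L edge,R edge, top,bot: [ 44.3  -1.2 120. ] [ 62.7  -1.3 120. ] [ 51.7  27.5 120. ] [ 46.4 -33.8 120. ]
0.13 saddle L edge,R edge, top,bot: [ 43.4  -3.9 130. ] [ 61.7  -4.  130. ] [ 50.7  24.7 130. ] [ 45.4 -36.3 130. ]
0.14 saddle L edge,R edge, top,bot: [ 42.5  -6.6 140. ] [ 60.6  -6.7 140. ] [ 49.7  21.8 140. ] [ 44.5 -38.7 140. ]
0.15 saddle L edge,R edge, top,bot: [ 41.6  -9.2 150. ] [ 59.6  -9.3 150. ] [ 48.8  18.9 150. ] [ 43.6 -41.2 150. ]
0.08 plate left,right,top,bot,slot [-23.4  15.6  80. ] [ 7.7 -2.2 80. ] [-9.  24.4 80. ] [ -9.8 -28.4  80. ] [-13.4   0.3  80. ]
0.09 plate left,right,top,bot,slot [-23.8  12.9  90. ] [ 7.1 -4.8 90. ] [-9.5 21.7 90. ] [-10.3 -30.9  90. ] [-13.8  -2.3  90. ]
0.1 plate left,right,top,bot,slot [-24.3  10.2 100. ] [  6.4  -7.3 100. ] [-10.   18.9 100. ] [-10.8 -33.3 100. ] [-14.3  -4.9 100. ]
0.08 side plate TL, slot [-30.1 -18.1  80. ] [-4.  -2.7 80. ]
0.09 side plate TL, slot [-19.1 -21.3  90. ] [ 6.7 -6.1 90. ]
0.1 side plate TL, slot [ -8.  -24.4 100. ] [ 17.4  -9.4 100. ]
0.11 side plate TL, slot [  3.  -27.5 110. ] [ 28.  -12.8 110. ]
0.13 side cheeks L R [ 26.5   3.3 130. ] [ 39.6  24.9 130. ]
0.14 side cheeks L R [ 37.5  -0.4 140. ] [ 50.4  20.9 140. ]
0.15 side cheeks L R [ 48.6  -4.2 150. ] [ 61.3  16.8 150. ]
turn shift [0. 0. 0.] turn [ 0.   -0.   11.09]
above shift [2.27 3.57 1.4 ] turn [0. 0. 0.]
down shift [0.   0.   2.58] turn [0. 0. 0.]
[0.31407859 0.44181338 0.25007987]
```

Request:
{"name": "play_rows", "arguments": {
  "series": [
    [0.65,[0,0,0],[0,0,1]],
    [0.65,[0,0,0],[0,0,1]],
    [0.65,[0,0,0],[0,0,1]],
    [0.65,[0,0,0],[0,0,1]],
    [0.65,[0,0,0],[0,0,1]],
    [0.65,[0,0,0],[0,0,1]],
    [0.65,[0,0,0],[0,0,1]],
    [0.65,[0,0,0],[0,0,1]]
  ]
}}

```text
t: 12.92
tool_pos: [0.3141, 0.4418, 0.2503]
tool_rot: [-2.938, -1.111, -0.001]
contact_force: [-0.1, 0.3, -0.3]
opening: 0.0554
grip_force: 0.0
```

Request:
{"name": "play_rows", "arguments": {
  "series": [
    [0.65,[0,0,0],[0,0,1]],
    [0.65,[0,0,0],[0,0,1]],
    [0.65,[0,0,0],[0,0,1]],
    [0.65,[0,0,0],[0,0,0.09]],
    [0.65,[0.57,0.89,0.35],[0,0,0]],
    [0.65,[0.57,0.89,0.35],[0,0,0]],
    [0.65,[0.57,0.89,0.35],[0,0,0]],
    [0.65,[0.56,0.9,0.35],[0,0,0]]
  ]
}}

```text
t: 13.92
tool_pos: [0.4758, 0.3037, 0.1798]
tool_rot: [-3.106, -0.468, -0.001]
contact_force: [1.3, 0.0, -0.4]
opening: 0.0555
grip_force: 0.0
```

Run:
```python
from h import *
g=.040;d=np.radians(17);G=np.array([.4747,.3043,.091]);o=ctrl.get_obs()
print(o["tool_pos"],o["q"].round(2));plan([("down",G-[0,0,g],rots(d-np.pi/2))])
```

```text
[0.47580941 0.30366371 0.1798192 ] [ 0.44 -0.08  1.78  0.    1.44  1.71]
down shift [-0.02 -0.02  2.58] turn [-0.   -0.01  0.02]
```

Request:
{"name": "play_rows", "arguments": {
  "series": [
    [0.65,[0,0,0.6],[0,0,0]],
    [0.65,[0,0,0.6],[0,0,0]],
    [0.65,[0,0,0.5],[0,0,0]],
    [0.65,[0,0,0.4],[0,0,0]],
    [0.65,[0,0,0.3],[0,0,0]],
    [0.65,[0,0,0.18],[0,0,0]],
    [0.65,[0,0,0],[0,0,0]]
  ]
}}

```text
t: 14.8
tool_pos: [0.4743, 0.3053, 0.0506]
tool_rot: [3.107, 0.467, -0.001]
contact_force: [-0.4, 0.5, 0.7]
opening: 0.0553
grip_force: 0.0
```

Request:
{"name": "play_rows", "arguments": {
  "series": [
    [0,[0,0,0],[0,0,0]],
    [0,[0,0,0],[0,0,0]],
    [0,[0,0,0],[0,0,0]],
    [0,[0,0,0],[0,0,0]],
    [0,[0,0,-0.3],[0,0,0]],
    [0,[0,0,-0.6],[0,0,0]],
    [0,[0,0,-0.8],[0,0,0]],
    [0,[0,0,-1],[0,0,0]]
  ],
  "force": 80
}}

```text
t: 15.8
tool_pos: [0.4732, 0.3047, 0.186]
tool_rot: [3.106, 0.466, -0.005]
contact_force: [0.7, 0.1, -0.5]
opening: 0.0258
grip_force: 78.8
```

Run:
```python
from h import *
t,s,r=driver("red",ft=(60,90,250,260),fs=(150,30,320,180))
for x in r:print([(b[0],b[1],np.round(b[2][1],1)) for b in x])
o=ctrl.get_obs();print(o["tool_pos"],o["opening"],o["grip_force"])
# cradle: driver x = tool x at pick.  seat orientation
c0=np.array([.590,-.139,0]);ya=np.radians(-88.5);c=np.array([np.cos(ya),np.sin(ya),0]);Z=np.array([0,0,1.])
rest=c0+.024*c+[0,0,.113];u=(c+Z)/2**.5;n=(-c+Z)/2**.5
d=ya+np.pi; rv=rots(d-np.pi/2)   # vertical, tip toward -c
x=-u;z=-n;rt=R.from_matrix(Rx([x,np.cross(z,x),z]))
print("tilt",np.degrees((rv.inv()*rt).as_rotvec()))
g=.040;gr=rest-.006*u          # grip point when seated
start=(o["tool_pos"],R.from_rotvec(o["tool_rot"]))
wp=[("up",[*o["tool_pos"][:2],.26],start[1]),("turn",[*o["tool_pos"][:2],.26],rv),("over",[.575,-.05,.26],rv),("tilt",[.575,-.05,.26],rt),("pre",gr+.010*u+.06*n+g*z,rt),("in",gr+.010*u+g*z,rt),("seat",gr+g*z,rt)]
plan(wp,start);print([np.round(w[1],3) for w in wp])
```

```text
[((np.float64(137.0), np.float64(120.8)), 5698, array([ 70.2, 102.4])), ((np.float64(172.1), np.float64(211.0)), 318, array([ 5.8, 69.8]))]
[((np.float64(216.7), np.float64(82.2)), 79, array([ 7.9, 10.8])), ((np.float64(295.1), np.float64(112.9)), 3084, array([77.7, 69.4])), ((np.float64(216.7), np.float64(136.6)), 412, array([64. ,  9.9]))]
[0.47775543 0.30690093 0.19386598] 0.026193932751624037 78.80191502161324
tilt [ 3.26379665e-15 -4.50000000e+01  6.52759329e-15]
up shift [ 0.02 -0.   -1.32] turn [0. 0. 0.]
turn shift [0. 0. 0.] turn [ 0.05 -0.08 -9.3 ]
over shift [-7.19  1.76  0.  ] turn [0. 0. 0.]
tilt shift [0. 0. 0.] turn [ 0.   -5.62  0.  ]
pre shift [0.4  0.25 3.28] turn [0. 0. 0.]
in shift [-0.   0.   1.2] turn [0. 0. 0.]
seat shift [ 0.2 -0.  -0. ] turn [0. 0. 0.]
[array([0.478, 0.307, 0.26 ]), array([0.478, 0.307, 0.26 ]), array([ 0.575, -0.05 ,  0.26 ]), array([ 0.575, -0.05 ,  0.26 ]), array([ 0.59 , -0.152,  0.13 ]), array([ 0.591, -0.194,  0.088]), array([ 0.591, -0.187,  0.08 ])]
```

Request:
{"name": "play_rows", "arguments": {
  "series": [
    [0,[0,0,-0.66],[0,0,-1]],
    [0,[0,0,-0.66],[0,0,-1]],
    [0,[0,0,0],[0,0,-1]],
    [0,[0,0,0],[0,0,-1]],
    [0,[0,0,0],[0,0,-1]],
    [0,[0,0,0],[0,0,-1]],
    [0,[0,0,0],[0,0,-1]],
    [0,[0,0,0],[0,0,-1]]
  ]
}}

```text
t: 16.9
tool_pos: [0.4738, 0.305, 0.2509]
tool_rot: [-2.383, -2.047, 0.003]
contact_force: [-0.2, -0.3, -0.7]
opening: 0.0262
grip_force: 78.9
```

Request:
{"name": "play_rows", "arguments": {
  "series": [
    [0,[0,0,0],[0,0,-1]],
    [0,[0,0,0],[0,0,-0.3]],
    [0,[-0.9,0.22,0],[0,0,0]],
    [0,[-0.9,0.22,0],[0,0,0]],
    [0,[-0.9,0.22,0],[0,0,0]],
    [0,[-0.9,0.22,0],[0,0,0]],
    [0,[-0.9,0.22,0],[0,0,0]],
    [0,[-0.9,0.22,0],[0,0,0]]
  ]
}}

```text
t: 17.9
tool_pos: [0.5469, 0.0357, 0.2511]
tool_rot: [-2.192, -2.249, 0.001]
contact_force: [0.3, 0.2, -1.3]
opening: 0.0263
grip_force: 78.9
```

Request:
{"name": "play_rows", "arguments": {
  "series": [
    [0,[-0.9,0.22,0],[0,0,0]],
    [0,[-0.9,0.22,0],[0,0,0]],
    [0,[0,0,0],[0,-0.94,0]],
    [0,[0,0,0],[0,-0.94,0]],
    [0,[0,0,0],[0,-0.94,0]],
    [0,[0,0,0],[0,-0.94,0]],
    [0,[0,0,0],[0,-0.94,0]],
    [0,[0,0,0],[0,-0.92,0]]
  ]
}}

```text
t: 18.9
tool_pos: [0.5712, -0.0519, 0.2515]
tool_rot: [1.732, 1.778, -0.721]
contact_force: [0.4, 0.1, -0.8]
opening: 0.026
grip_force: 83.8
```

```bash
cat > seat.py <<'E'
from h import *
def frame(c0,yaw_deg,Rc=.024):
    ya=np.radians(yaw_deg);c=np.array([np.cos(ya),np.sin(ya),0]);Z=np.array([0,0,1.])
    rest=np.array([*c0,0])+Rc*c+[0,0,.113];u=(c+Z)/2**.5;n=(-c+Z)/2**.5
    x=-u;z=-n;rt=R.from_matrix(Rx([x,np.cross(z,x),z]));rv=rots(ya+np.pi/2)
    return rest,c,u,n,rt,rv
E
python3 - <<'E'
from seat import *
s=shot("side");t=shot("top");o=ctrl.get_obs();print(o["tool_pos"],o["q"].round(2),o["opening"],o["grip_force"])
for c in cradle(t):print(np.round(c[0],4),np.degrees(c[1]),c[2])
rest,c,u,n,rt,rv=frame((.590,-.139),-88.5);g=.04;z=-n;gr=rest-.006*u
r=R.from_rotvec(o["tool_rot"]);print("rot err",np.degrees((r.inv()*rt).as_rotvec()))
plan([("pre",gr+.010*u+.06*n+g*z,rt)])
# predicted handle in the images: grip = tool - g*z ; centre = grip -.006*driver x
p=o["tool_pos"];X=r.apply([1,0,0]);zz=r.apply([0,0,1]);ce=p-g*zz-.006*X
im=[]
for d in(s,t):
    q=proj(d,ce);x0,y0=int(q[0])-50,int(q[1])-50;k=crop(d,x0,y0,x0+100,y0+100,4)
    for a,cl in((-.04,(255,255,0)),(.04,(255,255,0)),(.102,(0,255,255)),(0,(255,0,255))):
        w=(proj(d,ce+a*X)-[x0,y0])*4;cv2.circle(k,(int(w[0]),int(w[1])),3,cl,-1)
    im.append(k)
cv2.imwrite("pics/c9.png",np.hstack(im))
E
```

```text
[ 0.56995722 -0.05055069  0.24774374] [ 0.16  0.    1.74 -0.77  1.55  0.21] 0.026124958975145027 83.79311299882829
[0.6812 0.0888 0.008 ] -121.11346283496583 [0.148, 0.245]
[ 0.5905 -0.1388  0.008 ] -88.75376901886749 [0.166, 0.096]
[0.3245 0.1351 0.008 ] -173.75833747951762 [0.083, 0.45]
[ 0.3508 -0.1022  0.008 ] -126.03550725775598 [0.099, 0.167]
[ 0.2392 -0.3307  0.008 ] -19.687234842484617 [0.169, 0.1]
rot err [-0.21086313 -0.05867585  0.39310937]
pre shift [0.22 0.37 3.1 ] turn [-0.03 -0.01  0.05]
```

View pics/c9.png

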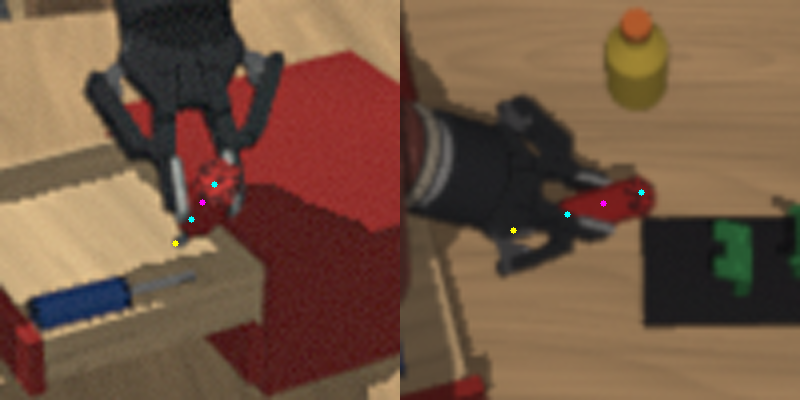

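The projected dots lie on the red handle in both views (side centre (203,202), top (603,203)), so the 40 mm grip offset is fixed in the tool frame. On to the cradle.

Request:
{"name": "play_rows", "arguments": {
  "series": [
    [0,[0.1,0.2,0.5],[0,0,0.05]],
    [0,[0.1,0.17,0.9],[0,0,0]],
    [0,[0.02,0,0.9],[0,0,0]],
    [0,[0,0,0.8],[0,0,0]],
    [0,[0,0,0],[0,0,0]],
    [0,[0,0,0],[0,0,0]]
  ]
}}

```text
t: 19.75
tool_pos: [0.5933, -0.1538, 0.1358]
tool_rot: [1.742, 1.772, -0.713]
contact_force: [0.6, -0.2, -0.5]
opening: 0.026
grip_force: 83.7
```

Run:
```python
from seat import *
s=shot("side");t=shot("top");o=ctrl.get_obs();print(o["tool_pos"],o["contact_force"],o["wrist_torque"])
rest,c,u,n,rt,rv=frame((.590,-.139),-88.5);g=.04;z=-n;gr=rest-.006*u
plan([("pre",gr+.010*u+.06*n+g*z,rt),("in",gr+.010*u+g*z,rt)])
im=[crop(s,245,165,345,265,4),crop(t,225,120,325,220,4)]
r=R.from_rotvec(o["tool_rot"]);p=o["tool_pos"];ce=p-g*r.apply([0,0,1])-.006*r.apply([1,0,0])
for d,k,x0,y0 in((s,im[0],245,165),(t,im[1],225,120)):
    for q,cl in((rest,(255,0,255)),(rest-.04*u,(255,255,0)),(rest+.03*u,(0,255,255))):
        w=(proj(d,q)-[x0,y0])*4;cv2.circle(k,(int(w[0]),int(w[1])),2,cl,-1)
cv2.imwrite("pics/c10.png",np.hstack(im))
```

```text
[ 0.59400236 -0.15313704  0.13659505] [-0.0787486  -0.14913523 -1.29975445] [ 0.48552306 -0.0323507  -0.00243859]
pre shift [ 0.11 -0.07  0.07] turn [ 0.02 -0.01 -0.07]
in shift [-0.   0.   1.2] turn [0. 0. 0.]
```

View pics/c10.png

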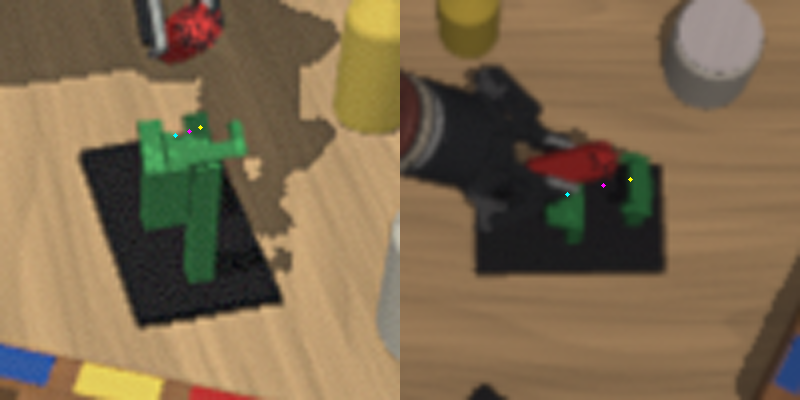

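In the side crop the saddle's cheeks span x=140–245 (middle 193). In the top crop its middle is at (636,188) against a predicted (630,179), so the cradle's centre line lies about 4 mm lower in world x. I correct for that and go in.

Request:
{"name": "play_rows", "arguments": {
  "series": [
    [0,[0.05,-0.15,0],[0,0,0]],
    [0,[0,0,0.3],[0,0,0]],
    [0,[0,0,0.3],[0,0,0]],
    [0,[0,0,0.2],[0,0,0]],
    [0,[0,0,0.15],[0,0,0]],
    [0,[0,0,0.1],[0,0,0]],
    [0,[0,0,0],[0,0,0]]
  ]
}}

```text
t: 20.72
tool_pos: [0.5866, -0.1894, 0.0957]
tool_rot: [1.74, 1.772, -0.714]
contact_force: [1.8, -1.1, -2.1]
opening: 0.0259
grip_force: 83.7
```

Request:
{"name": "play_rows", "arguments": {
  "series": [
    [0,[0,0,0.06],[0,0,0]],
    [0,[0,0,0.06],[0,0,0]],
    [0,[0,0,0.0],[0,0,0]]
  ]
}}

```text
t: 21.1
tool_pos: [0.587, -0.1931, 0.0925]
tool_rot: [1.74, 1.772, -0.714]
contact_force: [-0.2, 3.7, 3.9]
opening: 0.0263
grip_force: 84.5
```

Request:
{"name": "play_rows", "arguments": {
  "series": [
    [0,[0.06,0,0],[0,0,0]],
    [0,[0.06,0,0],[0,0,0]],
    [0,[0,0,0],[0,0,0]]
  ]
}}

```text
t: 21.48
tool_pos: [0.587, -0.1888, 0.0883]
tool_rot: [1.739, 1.772, -0.714]
contact_force: [0.1, 4.3, 5.9]
opening: 0.0257
grip_force: 84.8
```

Request:
{"name": "play_rows", "arguments": {
  "series": [
    [0,[0.05,0,0],[0,0,0]],
    [0,[0,0,0],[0,0,0]]
  ]
}}

```text
t: 21.72
tool_pos: [0.587, -0.1872, 0.0866]
tool_rot: [1.739, 1.771, -0.714]
contact_force: [-0.5, 3.5, 6.2]
opening: 0.0261
grip_force: 84.7
```

Request:
{"name": "play_rows", "arguments": {
  "series": [
    [0,[0.05,0,0],[0,0,0]],
    [0,[0,0,0],[0,0,0]]
  ]
}}

```text
t: 21.98
tool_pos: [0.5869, -0.1854, 0.0848]
tool_rot: [1.739, 1.771, -0.714]
contact_force: [0.8, 4.3, 6.0]
opening: 0.0261
grip_force: 84.7
```

Request:
{"name": "play_rows", "arguments": {
  "series": [
    [0,[0.05,0,0],[0,0,0]],
    [0,[0,0,0],[0,0,0]]
  ]
}}

```text
t: 22.22
tool_pos: [0.5869, -0.1836, 0.0831]
tool_rot: [1.739, 1.772, -0.714]
contact_force: [0.7, 3.4, 5.3]
opening: 0.0258
grip_force: 84.7
```

Request:
{"name": "play_rows", "arguments": {
  "series": [
    [0,[0.05,0,0],[0,0,0]],
    [0,[0,0,0],[0,0,0]]
  ]
}}

```text
t: 22.48
tool_pos: [0.5869, -0.1821, 0.0815]
tool_rot: [1.739, 1.771, -0.715]
contact_force: [0.0, 3.2, 6.7]
opening: 0.0258
grip_force: 84.7
```

Request:
{"name": "play_rows", "arguments": {
  "series": [
    [0,[0.04,0,0],[0,0,0]],
    [0,[0,0,0],[0,0,0]]
  ]
}}

```text
t: 22.72
tool_pos: [0.587, -0.1821, 0.0816]
tool_rot: [1.737, 1.769, -0.718]
contact_force: [-1.2, -2.4, 9.1]
opening: 0.0261
grip_force: 84.5
```

Request:
{"name": "play_rows", "arguments": {
  "series": [
    [0,[0.04,0,0],[0,0,0]],
    [0,[0,0,0],[0,0,0]]
  ]
}}

```text
t: 22.98
tool_pos: [0.587, -0.182, 0.0818]
tool_rot: [1.736, 1.766, -0.721]
contact_force: [-3.0, -5.5, 12.0]
opening: 0.0255
grip_force: 84.4
```

Contact with the plate: it is seated. Now I let go, retreat along the tool and turn upright.

Request:
{"name": "play_rows", "arguments": {
  "series": [
    [0,[-0.05,0,0],[0,0,0]],
    [0.65,[0,0,0],[0,0,0]],
    [0.65,[0,0,0],[0,0,0]],
    [0.65,[0,0,0],[0,0,0]],
    [0.65,[0,0,-0.4],[0,0,0]],
    [0.65,[0,0,-0.8],[0,0,0]],
    [0.65,[0,0,-1],[0,0,0]],
    [0.65,[0,0,0],[0,0,0]]
  ]
}}

```text
t: 23.98
tool_pos: [0.5871, -0.1006, 0.1618]
tool_rot: [1.737, 1.771, -0.705]
contact_force: [0.7, -0.7, 1.2]
opening: 0.0552
grip_force: 0.0
```

Request:
{"name": "play_rows", "arguments": {
  "series": [
    [0.65,[0,0,0],[0,0.94,0]],
    [0.65,[0,0,0],[0,0.94,0]],
    [0.65,[0,0,0],[0,0.94,0]],
    [0.65,[0,0,0],[0,0.94,0]],
    [0.65,[0,0,0],[0,0.94,0]],
    [0.65,[0,0,0],[0,0.92,0]],
    [0.65,[0,0,0],[0,0,0]]
  ]
}}

```text
t: 24.85
tool_pos: [0.5837, -0.1053, 0.1564]
tool_rot: [2.2, 2.238, 0.004]
contact_force: [-0.7, -0.2, -1.2]
opening: 0.0554
grip_force: 0.0
```

Run:
```python
from seat import *
s=shot("side");t=shot("top");o=ctrl.get_obs();print(o["tool_pos"],o["q"].round(2))
for c in cradle(t):print(np.round(c[0],4),np.degrees(c[1]),c[2])
rest,c,u,n,rt,rv=frame((.587,-.139),-88.5,.018);gr=rest-.008*u
# red handle in views
for nm,d,f in(("side",s,(245,165,345,265)),("top",t,(225,120,325,220))):
    H=hsv(d);h=H[...,0].astype(int);m=((h<6)|(h>174))&(H[...,1]>165)&(H[...,2]>60);k=np.zeros_like(m);k[f[1]:f[3],f[0]:f[2]]=1
    print(nm,[(b[0],b[1],np.round(b[2] and 0 or 0)) if 0 else (b[0],b[1]) for b in blobs(m&k,20)],"pred",proj(d,rest).round(1))
plan([("turn",o["tool_pos"],rv),("above",[*gr[:2],o["tool_pos"][2]],rv),("down",gr-[0,0,.045],rv)])
```

```text
[ 0.5835392  -0.10330349  0.15606584] [-0.3   0.01  1.74  0.    1.39 -0.32]
[ 0.3143 -0.1114  0.008 ] -17.046965117846856 [0.451, 0.145]
[ 0.2395 -0.3308  0.008 ] -19.687224842829146 [0.171, 0.1]
side [((np.float64(285.8), np.float64(195.2)), 32), ((np.float64(294.2), np.float64(196.0)), 51), ((np.float64(297.8), np.float64(263.3)), 30)] pred [290.5 196.5]
top [((np.float64(279.0), np.float64(167.0)), 94)] pred [274.  167.3]
turn shift [0. 0. 0.] turn [ 0.02  0.01 -0.04]
above shift [-0.96  0.05  0.  ] turn [0. 0. 0.]
down shift [0.   0.   1.87] turn [0. 0. 0.]
```

Request:
{"name": "play_rows", "arguments": {
  "series": [
    [0.65,[-0.48,0.03,0],[0,0,-0.04]],
    [0.65,[-0.48,0.02,0],[0,0,0]],
    [0.65,[0,0,0.5],[0,0,0]],
    [0.65,[0,0,0.5],[0,0,0]],
    [0.65,[0,0,0.4],[0,0,0]],
    [0.65,[0,0,0.3],[0,0,0]],
    [0.65,[0,0,0.17],[0,0,0]],
    [0.65,[0,0,0],[0,0,0]]
  ]
}}

```text
t: 25.95
tool_pos: [0.588, -0.151, 0.063]
tool_rot: [2.19, 2.248, 0.005]
contact_force: [-0.8, -0.2, 1.0]
opening: 0.0557
grip_force: 0.0
```

Request:
{"name": "play_rows", "arguments": {
  "series": [
    [0,[0,0,0],[0,0,0]],
    [0,[0,0,0],[0,0,0]],
    [0,[0,0,0],[0,0,0]],
    [0,[0,0,0],[0,0,0]],
    [0,[0,0,0],[0,0,0]]
  ],
  "force": 80
}}

```text
t: 26.58
tool_pos: [0.5891, -0.1514, 0.0647]
tool_rot: [2.188, 2.247, 0.007]
contact_force: [-0.3, 1.3, 5.7]
opening: 0.0266
grip_force: 79.2
```

```bash
cat > rackp.py <<'E'
from h import *
holes=dict(red=[.5443,-.4049,.105],yellow=[.489,-.3778,.105],blue=[.4328,-.3491,.105])
def place(col,off,g,haz=None):
    """off: handle centre -> grip point along driver x (towards tip); g: grip point behind reported TCP"""
    H=np.array(holes[col]);b=np.array(holes["red"])-holes["blue"];az=np.arctan2(b[1],b[0]) if haz is None else np.radians(haz)
    h=np.array([np.cos(az),np.sin(az),0]);Z=np.array([0,0,1.])
    z=(h-Z)/2**.5;x=(-h-Z)/2**.5;rr=R.from_matrix(Rx([x,np.cross(z,x),z]));rv=rots(az+np.pi/2)
    f=lambda up:H+Z*(.040-off+up)+g*z
    return f,rr,rv,az
E
python3 - <<'E'
from rackp import *
o=ctrl.get_obs();print(o["tool_pos"],o["opening"],o["grip_force"],o["contact_force"])
f,rr,rv,az=place("red",.008,.045);print(np.degrees(az))
r=R.from_rotvec(o["tool_rot"]);p=o["tool_pos"]
up=[*p[:2],.22];mid=[*f(.09)[:2],.22]
plan([("up",up,r),("turn",up,rv),("over",mid,rv),("tilt",mid,rr),("pre",f(.075),rr),("in",f(.0),rr)],(p,r));print(mid,f(.075),f(0))
E
```

```text
[ 0.58907524 -0.15140725  0.06471281] 0.026617023236891538 79.20285980100743 [-0.26104459  1.303708    5.74947211]
-26.585602029680565
up shift [-0.    0.02 -3.11] turn [0. 0. 0.]
turn shift [0. 0. 0.] turn [ 0.04  0.03 -7.74]
over shift [-2.1  -4.93  0.  ] turn [0. 0. 0.]
tilt shift [0. 0. 0.] turn [-0.   -5.62 -0.  ]
pre shift [0.56 0.   0.56] turn [0. 0. 0.]
in shift [1.06 0.   1.06] turn [0. 0. 0.]
[np.float64(0.5727553930044058), np.float64(-0.4191404567681241), 0.22] [ 0.57275539 -0.41914046  0.18018019] [ 0.57275539 -0.41914046  0.10518019]
```

Request:
{"name": "play_rows", "arguments": {
  "series": [
    [0,[0,0,-0.4],[0,0,0]],
    [0,[0,0,-0.9],[0,0,0]],
    [0,[0,0,-0.9],[0,0,-0.97]],
    [0,[0,0,-0.91],[0,0,-0.97]],
    [0,[0,0,0],[0,0,-0.97]],
    [0,[0,0,0],[0,0,-0.97]],
    [0,[0,0,0],[0,0,-0.97]],
    [0,[0,0,0],[0,0,-0.97]]
  ]
}}

```text
t: 27.58
tool_pos: [0.5871, -0.1511, 0.2194]
tool_rot: [1.116, 2.932, 0.003]
contact_force: [-0.4, -0.5, -0.6]
opening: 0.0261
grip_force: 78.8
```

Request:
{"name": "play_rows", "arguments": {
  "series": [
    [0,[0,0,0],[0,0,-0.97]],
    [0,[0,0,0],[0,0,-0.95]],
    [0,[-0.35,-0.82,0],[0,0,0]],
    [0,[-0.35,-0.82,0],[0,0,0]],
    [0,[-0.35,-0.82,0],[0,0,0]],
    [0,[-0.35,-0.82,0],[0,0,0]],
    [0,[-0.35,-0.82,0],[0,0,0]],
    [0,[-0.35,-0.83,0],[0,0,0]]
  ]
}}

```text
t: 28.58
tool_pos: [0.5706, -0.4199, 0.2193]
tool_rot: [0.721, 3.053, 0.002]
contact_force: [1.1, -0.6, -0.3]
opening: 0.0267
grip_force: 79.0
```

Request:
{"name": "play_rows", "arguments": {
  "series": [
    [0,[0,0,0],[0,-0.94,0]],
    [0,[0,0,0],[0,-0.94,0]],
    [0,[0,0,0],[0,-0.94,0]],
    [0,[0,0,0],[0,-0.94,0]],
    [0,[0,0,0],[0,-0.94,0]],
    [0,[0,0,0],[0,-0.92,0]],
    [0,[0,0,0],[0,0,0]],
    [0,[0,0,0],[0,0,0]]
  ]
}}

```text
t: 29.58
tool_pos: [0.5716, -0.4191, 0.2204]
tool_rot: [0.544, 2.3, -0.224]
contact_force: [0.5, -0.0, -1.2]
opening: 0.0265
grip_force: 79.0
```

Run:
```python
from rackp import *
s=shot("side");t=shot("top");o=ctrl.get_obs();print(o["tool_pos"],o["opening"],o["grip_force"],o["q"].round(2))
f,rr,rv,az=place("red",.008,.0426);r=R.from_rotvec(o["tool_rot"]);p=o["tool_pos"]
plan([("pre",f(.072),rr),("in",f(.0),rr)])
z=r.apply([0,0,1]);X=r.apply([1,0,1])/2**.5;ce=p-.0426*z-.008*X;print("driver x",X.round(3))
im=[]
for d in(s,t):
    q=proj(d,ce);x0,y0=int(q[0])-40,int(q[1])-40;k=crop(d,x0,y0,x0+100,y0+100,4)
    for a,cl in((-.04,(255,255,0)),(.04,(255,255,0)),(.102,(0,255,255))):
        w=(proj(d,ce+a*X)-[x0,y0])*4;cv2.circle(k,(int(w[0]),int(w[1])),2,cl,-1)
    im.append(k)
    H=hsv(d);h=H[...,0].astype(int);m=((h<6)|(h>174))&(H[...,1]>150)&(H[...,2]>50)
    print("pred",q.round(1),[(b[0],b[1]) for b in blobs(m,25) if np.hypot(*(np.array(b[0])-q))<35])
cv2.imwrite("pics/c11.png",np.hstack(im))
```

```text
[ 0.57222781 -0.41956965  0.2213057 ] 0.026435656689957853 79.00271803198848 [-0.86 -0.21  1.98  0.46  0.67 -2.22]
pre shift [0.62 0.01 0.58] turn [ 0.01  0.04 -0.  ]
in shift [1.02 0.   1.02] turn [0. 0. 0.]
driver x [ 0.005 -0.001 -1.   ]
pred [305.  226.8] [((np.float64(306.1), np.float64(222.6)), 227), ((np.float64(303.6), np.float64(242.8)), 34)]
pred [359.6 170.2] [((np.float64(360.5), np.float64(169.8)), 102), ((np.float64(337.5), np.float64(181.8)), 36)]
```

View pics/c11.png

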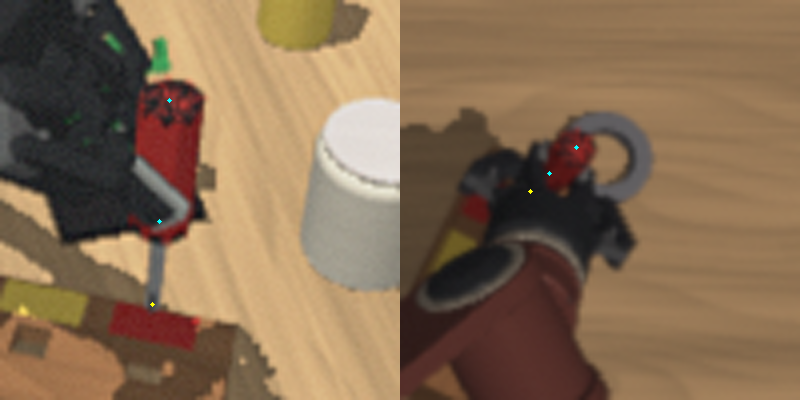

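The driver hangs upright at side (160,160), the projected tip dot (152,304) lies on the shaft's end, and the hole is below it. Down it goes.

Request:
{"name": "play_rows", "arguments": {
  "series": [
    [0,[0.3,0,0.3],[0,0,0]],
    [0,[0.32,0.01,0.28],[0,0.04,0]],
    [0,[0.2,0,0.2],[0,0,0]],
    [0,[0.2,0,0.2],[0,0,0]],
    [0,[0.2,0,0.2],[0,0,0]],
    [0,[0.2,0,0.2],[0,0,0]],
    [0,[0,0,0],[0,0,0]]
  ]
}}

```text
t: 30.55
tool_pos: [0.5695, -0.4165, 0.1174]
tool_rot: [0.547, 2.308, -0.22]
contact_force: [-0.8, 0.2, -0.6]
opening: 0.0265
grip_force: 79.0
```

Request:
{"name": "play_rows", "arguments": {
  "series": [
    [0,[0.08,0,0.08],[0,0,0]],
    [0,[0.08,0,0.08],[0,0,0]],
    [0,[0,0,0],[0,0,0]]
  ]
}}

```text
t: 30.92
tool_pos: [0.57, -0.4171, 0.1079]
tool_rot: [0.546, 2.306, -0.222]
contact_force: [-0.2, 0.5, -1.8]
opening: 0.0263
grip_force: 79.0
```

Request:
{"name": "play_rows", "arguments": {
  "series": [
    [0,[0.05,0,0.05],[0,0,0]],
    [0,[0.03,0,0.03],[0,0,0]],
    [0,[0,0,0],[0,0,0]]
  ]
}}

```text
t: 31.3
tool_pos: [0.5714, -0.4187, 0.1057]
tool_rot: [0.545, 2.301, -0.225]
contact_force: [-1.0, 0.6, 4.6]
opening: 0.0265
grip_force: 79.5
```

Request:
{"name": "play_rows", "arguments": {
  "series": [
    [0,[0.03,0,0.03],[0,0,0]],
    [0,[0,0,0],[0,0,0]]
  ]
}}

```text
t: 31.55
tool_pos: [0.5722, -0.4195, 0.1057]
tool_rot: [0.545, 2.298, -0.227]
contact_force: [-1.7, 3.1, 9.3]
opening: 0.0261
grip_force: 80.2
```

Request:
{"name": "play_rows", "arguments": {
  "series": [
    [0,[-0.03,0,-0.03],[0,0,0]],
    [0.65,[0,0,0],[0,0,0]],
    [0.65,[0,0,0],[0,0,0]],
    [0.65,[0,0,0],[0,0,0]],
    [0.65,[0,0,-0.4],[0,0,0]],
    [0.65,[0,0,-0.8],[0,0,0]],
    [0.65,[0,0,-1],[0,0,0]],
    [0.65,[-0.6,0,-0.6],[0,0,0]]
  ]
}}

```text
t: 32.55
tool_pos: [0.4985, -0.3811, 0.221]
tool_rot: [0.548, 2.309, -0.22]
contact_force: [0.3, -0.7, 0.4]
opening: 0.0556
grip_force: 0.0
```

Request:
{"name": "play_rows", "arguments": {
  "series": [
    [0.65,[0,0,0],[0,0.94,0]],
    [0.65,[0,0,0],[0,0.94,0]],
    [0.65,[0,0,0],[0,0.94,0]],
    [0.65,[0,0,0],[0,0.94,0]],
    [0.65,[0,0,0],[0,0.94,0]],
    [0.65,[0,0,0],[0,0.92,0]],
    [0.65,[0,0,0],[0,0,0]]
  ]
}}

```text
t: 33.42
tool_pos: [0.5017, -0.3832, 0.2217]
tool_rot: [-0.72, -3.056, -0.005]
contact_force: [-0.5, -0.3, -0.5]
opening: 0.0552
grip_force: 0.0
```

Run:
```python
from rackp import *
s=shot("side");t=shot("top");o=ctrl.get_obs();print(o["tool_pos"],o["q"].round(2))
for c in cradle(t):print(np.round(c[0],4),np.degrees(c[1]),c[2])
for nm,d in(("side",s),("top",t)):
    H=hsv(d);h=H[...,0].astype(int);m=((h<6)|(h>174))&(H[...,1]>150)&(H[...,2]>60);m[:150]=0
    print(nm,[(b[0],b[1]) for b in blobs(m,25)],"pred c",proj(d,[.5443,-.4049,.145]).round(1),"top",proj(d,[.5443,-.4049,.185]).round(1))
_,_,rr=driver("blue",t,s)
for x in rr:print([(b[0],b[1]) for b in x])
if all(len(x)==1 for x in rr):print(tri(t,rr[0][0][0],s,rr[1][0][0]))
d=np.radians(13);G=np.array([.5100,.1643,.091])+.006*np.array([np.cos(d),np.sin(d),0]);r0=rots(d-np.pi/2)
p=o["tool_pos"];r=R.from_rotvec(o["tool_rot"]);w=[*p[:2],.25];w2=[*G[:2],.25]
plan([("up",w,r),("over",w2,r),("turn",w2,r0),("above",G+[0,0,.089],r0),("down",G-[0,0,.040],r0)])
```

```text
[ 0.5004937  -0.38257387  0.22224893] [-0.77  0.05  1.58  0.    1.51 -1.88]
[ 0.5887 -0.1406  0.008 ] -88.75376901886746 [0.169, 0.099]
[ 0.2391 -0.3298  0.008 ] -19.6765887101649 [0.169, 0.101]
side [((np.float64(228.6), np.float64(154.9)), 114), ((np.float64(313.9), np.float64(152.5)), 117), ((np.float64(301.5), np.float64(266.1)), 464)] pred c [300.9 265.6] top [302.  252.7]
top [((np.float64(120.4), np.float64(155.2)), 577), ((np.float64(189.9), np.float64(153.0)), 27), ((np.float64(159.7), np.float64(214.6)), 522)] pred c [350.4 179.2] top [353.4 176.3]
[((np.float64(177.6), np.float64(189.1)), 160)]
[((np.float64(242.4), np.float64(140.1)), 176)]
(array([0.51060832, 0.16455715, 0.09295169]), np.float64(0.00011946642533097726))
up shift [ 0.    0.   -0.56] turn [0. 0. 0.]
over shift [4.63 9.94 0.03] turn [0. 0. 0.]
turn shift [0. 0. 0.] turn [-0.   -0.03 17.55]
above shift [0.  0.  1.4] turn [0. 0. 0.]
down shift [0.   0.   2.58] turn [0. 0. 0.]
```

Request:
{"name": "play_rows", "arguments": {
  "series": [
    [0.65,[0,0,-0.56],[0,0,0]],
    [0.65,[0.42,0.9,0],[0,0,0]],
    [0.65,[0.42,0.9,0],[0,0,0]],
    [0.65,[0.42,0.9,0],[0,0,0]],
    [0.65,[0.42,0.9,0],[0,0,0]],
    [0.65,[0.42,0.9,0],[0,0,0]],
    [0.65,[0.42,0.9,0],[0,0,0]],
    [0.65,[0.42,0.9,0],[0,0,0]]
  ]
}}

```text
t: 34.52
tool_pos: [0.509, -0.0339, 0.252]
tool_rot: [0.723, 3.056, 0.005]
contact_force: [-0.1, 0.8, 0.4]
opening: 0.0553
grip_force: 0.0
```

Request:
{"name": "play_rows", "arguments": {
  "series": [
    [0.65,[0.42,0.9,0],[0,0,0]],
    [0.65,[0.42,0.9,0],[0,0,0]],
    [0.65,[0.42,0.9,0],[0,0,0]],
    [0.65,[0.43,0.94,0],[0,0,0]],
    [0.65,[0,0,0],[0,0,1]],
    [0.65,[0,0,0],[0,0,1]],
    [0.65,[0,0,0],[0,0,1]],
    [0.65,[0,0,0],[0,0,1]]
  ]
}}

```text
t: 35.52
tool_pos: [0.515, 0.1648, 0.2525]
tool_rot: [-1.543, -2.736, -0.006]
contact_force: [0.1, 0.4, -0.6]
opening: 0.0555
grip_force: 0.0
```

Request:
{"name": "play_rows", "arguments": {
  "series": [
    [0.65,[0,0,0],[0,0,1]],
    [0.65,[0,0,0],[0,0,1]],
    [0.65,[0,0,0],[0,0,1]],
    [0.65,[0,0,0],[0,0,1]],
    [0.65,[0,0,0],[0,0,1]],
    [0.65,[0,0,0],[0,0,1]],
    [0.65,[0,0,0],[0,0,1]],
    [0.65,[0,0,0],[0,0,1]]
  ]
}}

```text
t: 36.52
tool_pos: [0.5151, 0.1647, 0.2525]
tool_rot: [-2.757, -1.501, -0.004]
contact_force: [0.3, -0.7, 0.1]
opening: 0.0555
grip_force: 0.0
```

Request:
{"name": "play_rows", "arguments": {
  "series": [
    [0.65,[0,0,0.35],[0,0,1]],
    [0.65,[0,0,0.35],[0,0,1]],
    [0.65,[0,0,0.35],[0,0,1]],
    [0.65,[0,0,0.35],[0,0,1]],
    [0.65,[0,0,0],[0,0,1]],
    [0.65,[0,0,0],[0,0,0.55]],
    [0.65,[0,0,0],[0,0,0]]
  ]
}}

```text
t: 37.4
tool_pos: [0.5152, 0.165, 0.1826]
tool_rot: [-3.118, -0.357, -0.002]
contact_force: [-0.1, 0.6, -0.0]
opening: 0.0556
grip_force: 0.0
```

Run:
```python
from h import *
d=np.radians(13);G=np.array([.5100,.1643,.091])+.006*np.array([np.cos(d),np.sin(d),0]);o=ctrl.get_obs()
print(o["tool_pos"],o["q"].round(2));plan([("down",G-[0,0,.04],rots(d-np.pi/2))])
t=shot("top")
for c in cradle(t):print(np.round(c[0],4),np.degrees(c[1]),c[2])
```

```text
[0.51522084 0.16497935 0.1826194 ] [ 0.17 -0.14  1.83  0.    1.45  1.51]
down shift [ 0.01 -0.    2.63] turn [-0.02 -0.01  0.01]
[ 0.5905 -0.1388  0.008 ] -88.75376901886749 [0.166, 0.096]
[ 0.3508 -0.1022  0.008 ] -126.03550725775598 [0.099, 0.167]
[ 0.2397 -0.3308  0.008 ] -19.687231464343313 [0.17, 0.1]
```

Request:
{"name": "play_rows", "arguments": {
  "series": [
    [0.65,[0,0,0.6],[0,0,0]],
    [0.65,[0,0,0.6],[0,0,0]],
    [0.65,[0,0,0.5],[0,0,0]],
    [0.65,[0,0,0.4],[0,0,0]],
    [0.65,[0,0,0.3],[0,0,0]],
    [0.65,[0,0,0.23],[0,0,0]],
    [0.65,[0,0,0],[0,0,0]]
  ]
}}

```text
t: 38.33
tool_pos: [0.5155, 0.1656, 0.0503]
tool_rot: [-3.119, -0.356, 0.002]
contact_force: [0.1, -0.8, -0.3]
opening: 0.0553
grip_force: 0.0
```

Request:
{"name": "play_rows", "arguments": {
  "series": [
    [0,[0,0,0],[0,0,0]],
    [0,[0,0,0],[0,0,0]],
    [0,[0,0,0],[0,0,0]],
    [0,[0,0,0],[0,0,0]],
    [0,[0,0,-0.3],[0,0,0]],
    [0,[0,0,-0.7],[0,0,0]],
    [0,[0,0,-1],[0,0,0]],
    [0,[0,0,-1],[0,0,0]]
  ],
  "force": 80
}}

```text
t: 39.33
tool_pos: [0.5151, 0.1651, 0.2023]
tool_rot: [-3.119, -0.356, 0.002]
contact_force: [-0.1, 0.4, -1.1]
opening: 0.0261
grip_force: 78.8
```

Run:
```python
from seat import *
t=shot("top");s=shot("side");o=ctrl.get_obs();p=o["tool_pos"];r=R.from_rotvec(o["tool_rot"]);print(p,o["opening"])
for c in cradle(t):print(np.round(c[0],4),np.degrees(c[1]),c[2])
_,_,rr=driver("blue",t,s,(100,100,280,260),(150,30,330,190))
ce=p-.04*r.apply([0,0,1])-.006*r.apply([1,0,0])
for d,x in((t,rr[0]),(s,rr[1])):print([(b[0],b[1]) for b in x],proj(d,ce).round(1))
rest,c,u,n,rt,rv=frame((.587,-.139),-88.5,.018);gr=rest-.006*u;z=-n
w=[*p[:2],.26];w2=[.575,-.05,.26]
plan([("up",w,r),("turn",w,rv),("over",w2,rv),("tilt",w2,rt),("pre",gr+.008*u+.06*n+.04*z,rt)])
```

```text
[0.5194987  0.1659219  0.20912636] 0.025875160461419036
[ 0.5905 -0.1388  0.008 ] -88.75376901886749 [0.166, 0.096]
[ 0.3508 -0.1022  0.008 ] -126.03550725775598 [0.099, 0.167]
[ 0.2397 -0.3308  0.008 ] -19.687231464343313 [0.17, 0.1]
[] [170.3 177.4]
[((np.float64(234.8), np.float64(95.9)), 104)] [241.1  95.7]
up shift [ 0.01 -0.   -1.02] turn [0. 0. 0.]
turn shift [0. 0. 0.] turn [ 0.05 -0.09 -9.81]
over shift [-4.35  1.    0.  ] turn [0. 0. 0.]
tilt shift [0. 0. 0.] turn [ 0.   -5.62  0.  ]
pre shift [0.52 0.19 3.2 ] turn [0. 0. 0.]
```

Request:
{"name": "play_rows", "arguments": {
  "series": [
    [0,[0,0,-0.5],[0,0,-1]],
    [0,[0,0,-0.5],[0,0,-1]],
    [0,[0,0,0],[0,0,-1]],
    [0,[0,0,0],[0,0,-1]],
    [0,[0,0,0],[0,0,-1]],
    [0,[0,0,0],[0,0,-1]],
    [0,[0,0,0],[0,0,-1]],
    [0,[0,0,0],[0,0,-1]]
  ]
}}

```text
t: 40.42
tool_pos: [0.5152, 0.165, 0.2499]
tool_rot: [-2.451, -1.96, 0.001]
contact_force: [0.9, 0.2, -1.2]
opening: 0.0261
grip_force: 78.8
```

Request:
{"name": "play_rows", "arguments": {
  "series": [
    [0,[0,0,0],[0,0,-1]],
    [0,[0,0,0],[0,0,-0.8]],
    [0,[-0.87,0.21,0],[0,0,0]],
    [0,[-0.87,0.21,0],[0,0,0]],
    [0,[-0.87,0.21,0],[0,0,0]],
    [0,[-0.87,0.21,0],[0,0,0]],
    [0,[-0.87,0.21,0],[0,0,0]],
    [0,[0,0,0],[0,0,0]]
  ]
}}

```text
t: 41.42
tool_pos: [0.5735, -0.0534, 0.2491]
tool_rot: [-2.196, -2.242, -0.0]
contact_force: [-0.2, 0.6, -0.7]
opening: 0.0262
grip_force: 78.9
```

Request:
{"name": "play_rows", "arguments": {
  "series": [
    [0,[0,0,0],[0,-0.94,0]],
    [0,[0,0,0],[0,-0.94,0]],
    [0,[0,0,0],[0,-0.94,0]],
    [0,[0,0,0],[0,-0.94,0]],
    [0,[0,0,0],[0,-0.94,0]],
    [0,[0,0,0],[0,-0.92,0]],
    [0,[0,0,0],[0,0,0]],
    [0,[0,0,0],[0,0,0]]
  ]
}}

```text
t: 42.42
tool_pos: [0.5738, -0.0507, 0.2507]
tool_rot: [1.738, 1.782, -0.715]
contact_force: [-1.0, -0.3, -0.8]
opening: 0.0259
grip_force: 78.9
```

Run:
```python
from seat import *
t=shot("top");s=shot("side");o=ctrl.get_obs();p=o["tool_pos"];r=R.from_rotvec(o["tool_rot"]);print(p,o["opening"],o["grip_force"],o["contact_force"].round(1))
for c in cradle(t):print(np.round(c[0],4),np.degrees(c[1]),c[2])
_,_,rr=driver("blue",t,s,(150,100,300,260),(180,30,330,230))
ce=p-.04*r.apply([0,0,1])-.006*r.apply([1,0,0])
for d,x in((t,rr[0]),(s,rr[1])):print([(b[0],b[1]) for b in x],proj(d,ce).round(1))
rest,c,u,n,rt,rv=frame((.587,-.139),-88.5,.018);gr=rest-.006*u;z=-n
plan([("pre",gr+.008*u+.06*n+.04*z,rt),("in",gr+.008*u+.04*z,rt)])
```

```text
[ 0.57418565 -0.05140079  0.25166697] 0.026160570980828746 78.92489849589765 [-0.9 -0.4 -1.2]
[0.6876 0.0896 0.008 ] -122.93274717737944 [0.148, 0.249]
[ 0.5527 -0.1695  0.008 ] -88.77429624857348 [0.169, 0.099]
[0.3256 0.1324 0.008 ] -173.83493400782223 [0.084, 0.452]
[ 0.3508 -0.1022  0.008 ] -126.03550725775598 [0.099, 0.167]
[ 0.2392 -0.3307  0.008 ] -19.687234842484617 [0.169, 0.1]
[((np.float64(235.6), np.float64(155.3)), 158)] [234.3 156.2]
[((np.float64(276.3), np.float64(113.4)), 143)] [275.3 114.3]
pre shift [0.41 0.21 3.06] turn [-0.   -0.03 -0.02]
in shift [-0.   0.   1.2] turn [0. 0. 0.]
```

The cradle has been knocked: its plate now reads (.553,-.170), against (.590,-.139) before. I measure the shift more finely against the first pictures.

Run:
```python
from seat import *
t=shot("top");s=shot("side")
def feats(im,box):
    H=cv2.cvtColor(im,cv2.COLOR_BGR2HSV);x0,y0,x1,y1=box;k=np.zeros(H.shape[:2],bool);k[y0:y1,x0:x1]=1
    g=(abs(H[...,0].astype(int)-62)<18)&(H[...,1]>100)&k
    m=((H[...,2]<62)&k)|g
    b=max(blobs(m,200),key=lambda b:b[1]);gs=[(q[0],q[1]) for q in blobs(g&b[2],15)]
    pts=np.argwhere(b[2])[:,::-1].astype(np.float32);pts_g=np.argwhere(g&b[2])[:,::-1].mean(0)
    # long edges: for each column, first and last row
    return b[1],pts.mean(0),pts_g,gs,b[2]
for nm,d,b0 in(("top",t,(225,140,305,200)),("side",s,(255,180,325,252))):
    im0=cv2.imread(f"pics/{nm}0.png")
    b1=(230,155,320,215) if nm=="top" else (235,185,330,270)
    for im,b in((im0,b0),(d["color"],b1)):
        a,c,g,gs,mm=feats(im,b);print(nm,a,c.round(2),"green",g.round(2),gs)
        if nm=="top":
            cols=np.where(mm.any(0))[0][4:-4];lo=[np.where(mm[:,x])[0].max() for x in cols]
            print("bottom edge slope deg",np.degrees(np.arctan(np.polyfit(cols,lo,1)[0])).round(2),"rows",np.mean(lo),"cols",np.where(mm.any(0))[0][[0,-1]])
            print("plate->world",onz(d,c,.02).round(4),"green",onz(d,g,.1).round(4))
        else:print("plate",onz(d,c,.03).round(4),"green",onz(d,g,.1).round(4))
```

```text
top 1268 [266.85 173.92] green [273.48 168.91] [((np.float64(283.9), np.float64(167.2)), 108), ((np.float64(266.0), np.float64(170.2)), 150)]
bottom edge slope deg 0.0 rows 187.0 cols [243 290]
plate->world [ 0.5875 -0.1377  0.02  ] green [ 0.5854 -0.156   0.1   ]
top 1273 [276.02 184.33] green [283.34 179.59] [((np.float64(293.8), np.float64(178.5)), 109), ((np.float64(275.5), np.float64(180.4)), 145)]
bottom edge slope deg 1.89 rows 197.325 cols [252 299]
plate->world [ 0.5503 -0.1705  0.02  ] green [ 0.5491 -0.1894  0.1   ]
side 1649 [289.25 220.75] green [290.95 211.44] [((np.float64(290.9), np.float64(211.4)), 640)]
plate [ 0.5858 -0.1626  0.03  ] green [ 0.5783 -0.1989  0.1   ]
side 1680 [278.5 230.5] green [280.25 221.51] [((np.float64(280.3), np.float64(221.5)), 642)]
plate [ 0.5488 -0.1925  0.03  ] green [ 0.5435 -0.2286  0.1   ]
```

The shift is about (-.036,-.032) with a turn of about -2.3 deg, so the new rest point is about (.551,-.189) with yaw about -90.8.

Run:
```python
from seat import *
o=ctrl.get_obs();r=R.from_rotvec(o["tool_rot"])
rest,c,u,n,rt,rv=frame((.5513,-.1708),-90.8,.018);gr=rest-.006*u;z=-n
plan([("turn",o["tool_pos"],rt),("pre",gr+.008*u+.06*n+.04*z,rt),("in",gr+.008*u+.04*z,rt)]);print(gr+.008*u+.06*n+.04*z,gr+.04*z,rt.as_rotvec())
```

```text
turn shift [0. 0. 0.] turn [ 0.2  -0.03  0.18]
pre shift [-0.02 -0.42  3.5 ] turn [0. 0. 0.]
in shift [-0.   0.   1.2] turn [0. 0. 0.]
[ 0.55122639 -0.17607156  0.12855635] [ 0.55071301 -0.21283753  0.08047309] [ 1.77394468  1.74934706 -0.73479195]
```

Request:
{"name": "play_rows", "arguments": {
  "series": [
    [0,[0,0,0],[0.2,-0.03,0.18]],
    [0,[0,-0.2,0.6],[0,0,0]],
    [0,[-0.02,-0.22,0.9],[0,0,0]],
    [0,[0,0,1],[0,0,0]],
    [0,[0,0,0.7],[0,0,0]],
    [0,[0,0,0],[0,0,0]],
    [0,[0,0,0],[0,0,0]]
  ]
}}

```text
t: 43.5
tool_pos: [0.5521, -0.1646, 0.1394]
tool_rot: [1.772, 1.749, -0.736]
contact_force: [0.3, 0.4, -1.5]
opening: 0.0262
grip_force: 79.0
```

Run:
```python
from seat import *
o=ctrl.get_obs();r=R.from_rotvec(o["tool_rot"]);p=o["tool_pos"]
rest,c,u,n,rt,rv=frame((.5513,-.1708),-90.8,.018);gr=rest-.006*u;z=-n
print(p,o["opening"],o["contact_force"].round(1));plan([("pre",gr+.008*u+.06*n+.04*z,rt),("in",gr+.008*u+.04*z,rt)])
t=shot("top");s=shot("side");_,_,rr=driver("blue",t,s,(150,100,320,260),(180,100,330,245))
ce=p-.04*r.apply([0,0,1])-.006*r.apply([1,0,0])
for d,x in((t,rr[0]),(s,rr[1])):print([(b[0],b[1]) for b in x],proj(d,ce).round(1))
```

```text
[ 0.5520818  -0.1645855   0.13941434] 0.026191098922655767 [ 0.3  0.4 -1.5]
pre shift [-0.01 -0.01  0.32] turn [0.   0.01 0.01]
in shift [-0.   0.   1.2] turn [0. 0. 0.]
[((np.float64(271.9), np.float64(172.7)), 147)] [270.1 173.1]
[] [276.3 176.5]
```

Request:
{"name": "play_rows", "arguments": {
  "series": [
    [0,[0,0,0.4],[0,0,0]],
    [0,[0,0,0.4],[0,0,0]],
    [0,[0,0,0.3],[0,0,0]],
    [0,[0,0,0.15],[0,0,0]],
    [0,[0,0,0.1],[0,0,0]],
    [0,[0,0,0.05],[0,0,0]],
    [0,[0,0,0],[0,0,0]]
  ]
}}

```text
t: 44.48
tool_pos: [0.5507, -0.2142, 0.089]
tool_rot: [1.772, 1.751, -0.737]
contact_force: [0.0, 0.1, -0.1]
opening: 0.0258
grip_force: 79.0
```

Request:
{"name": "play_rows", "arguments": {
  "series": [
    [0,[0,0,0.06],[0,0,0]],
    [0,[0,0,0.04],[0,0,0]],
    [0,[0,0,0],[0,0,0]]
  ]
}}

```text
t: 44.85
tool_pos: [0.5506, -0.2176, 0.0855]
tool_rot: [1.772, 1.751, -0.736]
contact_force: [-0.3, 1.4, 0.2]
opening: 0.0259
grip_force: 79.4
```

Request:
{"name": "play_rows", "arguments": {
  "series": [
    [0,[0.05,0,0.02],[0,0,0]],
    [0,[0.03,0,0],[0,0,0]],
    [0,[0,0,0],[0,0,0]]
  ]
}}

```text
t: 45.22
tool_pos: [0.5517, -0.2155, 0.083]
tool_rot: [1.771, 1.75, -0.735]
contact_force: [0.7, 3.4, 4.8]
opening: 0.026
grip_force: 79.8
```

Request:
{"name": "play_rows", "arguments": {
  "series": [
    [0,[0.04,0,0],[0,0,0]],
    [0,[0,0,0],[0,0,0]]
  ]
}}

```text
t: 45.48
tool_pos: [0.5517, -0.214, 0.0816]
tool_rot: [1.771, 1.75, -0.735]
contact_force: [1.0, 3.3, 5.0]
opening: 0.0261
grip_force: 79.9
```

Request:
{"name": "play_rows", "arguments": {
  "series": [
    [0,[0.04,0,0],[0,0,0]],
    [0,[0,0,0],[0,0,0]]
  ]
}}

```text
t: 45.72
tool_pos: [0.5517, -0.2136, 0.0813]
tool_rot: [1.77, 1.748, -0.737]
contact_force: [-2.3, 1.3, 7.0]
opening: 0.0258
grip_force: 79.7
```

Seated: the grip height of .1096 matches the first seating.

Request:
{"name": "play_rows", "arguments": {
  "series": [
    [0.65,[0,0,0],[0,0,0]],
    [0.65,[0,0,0],[0,0,0]],
    [0.65,[0,0,0],[0,0,0]],
    [0.65,[0,0,-0.4],[0,0,0]],
    [0.65,[0,0,-0.8],[0,0,0]],
    [0.65,[0,0,-1],[0,0,0]],
    [0.65,[0,0,0],[0,0,0]]
  ]
}}

```text
t: 46.6
tool_pos: [0.5546, -0.1326, 0.1614]
tool_rot: [1.769, 1.749, -0.727]
contact_force: [0.1, -0.2, 0.6]
opening: 0.0554
grip_force: 0.0
```

Request:
{"name": "play_rows", "arguments": {
  "series": [
    [0.65,[0,0,0],[0,0.94,0]],
    [0.65,[0,0,0],[0,0.94,0]],
    [0.65,[0,0,0],[0,0.94,0]],
    [0.65,[0,0,0],[0,0.94,0]],
    [0.65,[0,0,0],[0,0.94,0]],
    [0.65,[0,0,0],[0,0.92,0]],
    [0.65,[0,0,0],[0,0,0]]
  ]
}}

```text
t: 47.48
tool_pos: [0.5511, -0.1369, 0.1562]
tool_rot: [-2.239, -2.203, 0.005]
contact_force: [-1.0, -0.4, -0.1]
opening: 0.0555
grip_force: 0.0
```

Run:
```python
from seat import *
s=shot("side");t=shot("top");o=ctrl.get_obs();print(o["tool_pos"])
rest,c,u,n,rt,rv=frame((.5517+.0003,-.1706),-90.8,.018);gr=rest-.008*u;print(rest)
_,_,rr=driver("blue",t,s,(220,150,330,230),(240,185,330,245))
for d,x in((t,rr[0]),(s,rr[1])):print([(b[0],b[1]) for b in x],proj(d,rest).round(1))
plan([("turn",o["tool_pos"],rv),("above",[*gr[:2],o["tool_pos"][2]],rv),("down",gr-[0,0,.043],rv)])
```

```text
[ 0.55105086 -0.13502461  0.1558423 ]
[ 0.55174868 -0.18859825  0.113     ]
[((np.float64(289.4), np.float64(177.6)), 80), ((np.float64(323.7), np.float64(210.6)), 73)] [283.4 177.9]
[((np.float64(281.1), np.float64(206.1)), 133)] [279.9 206.4]
turn shift [0. 0. 0.] turn [-0.02  0.02  0.  ]
above shift [-0.96  0.03  0.  ] turn [0. 0. 0.]
down shift [0.   0.   1.83] turn [0. 0. 0.]
```

Request:
{"name": "play_rows", "arguments": {
  "series": [
    [0.65,[-0.48,0.02,0],[0,0,0]],
    [0.65,[-0.48,0.01,0],[0,0,0]],
    [0.65,[0,0,0.5],[0,0,0]],
    [0.65,[0,0,0.5],[0,0,0]],
    [0.65,[0,0,0.4],[0,0,0]],
    [0.65,[0,0,0.3],[0,0,0]],
    [0.65,[0,0,0.13],[0,0,0]],
    [0.65,[0,0,0],[0,0,0]]
  ]
}}

```text
t: 48.58
tool_pos: [0.5524, -0.183, 0.065]
tool_rot: [-2.235, -2.207, 0.004]
contact_force: [-0.3, 0.0, 0.3]
opening: 0.0553
grip_force: 0.0
```

Request:
{"name": "play_rows", "arguments": {
  "series": [
    [0,[0,0,0],[0,0,0]],
    [0,[0,0,0],[0,0,0]],
    [0,[0,0,0],[0,0,0]],
    [0,[0,0,0],[0,0,0]],
    [0,[0,0,0],[0,0,0]]
  ],
  "force": 80
}}

```text
t: 49.2
tool_pos: [0.5532, -0.1835, 0.0665]
tool_rot: [2.234, 2.206, -0.003]
contact_force: [-0.2, 0.5, 6.4]
opening: 0.0265
grip_force: 79.2
```

Run:
```python
from rackp import *
o=ctrl.get_obs();p=o["tool_pos"];r=R.from_rotvec(o["tool_rot"]);print(p,o["opening"],o["grip_force"],o["contact_force"].round(1))
# grip point on the driver axis straight above the reported TCP; rest (.5517,-.1886,.113), axis 45 deg, c=-y
cc=-(p[1]+.1886);off=-cc*2**.5;g=.113+cc-p[2];print("off",off,"g",g)
f,rr,rv,az=place("blue",off,g)
up=[*p[:2],.22];mid=[*f(0)[:2],.22]
plan([("up",up,r),("turn",up,rv),("over",mid,rv),("tilt",mid,rr),("pre",f(.072),rr),("in",f(.0),rr)],(p,r));print(f(0))
```

```text
[ 0.5531645  -0.18349908  0.06653439] 0.0264517695120989 79.21996128279716 [-0.2  0.5  6.4]
off 0.00721378698592221 g 0.04136468893417418
up shift [-0.01 -0.   -3.07] turn [0. 0. 0.]
turn shift [0. 0. 0.] turn [-0.01  0.02 -8.02]
over shift [ 0.09 -4.04  0.  ] turn [0. 0. 0.]
tilt shift [0. 0. 0.] turn [-0.   -5.62 -0.  ]
pre shift [0.56 0.   0.56] turn [0. 0. 0.]
in shift [1.02 0.   1.02] turn [0. 0. 0.]
[ 0.45895663 -0.36219005  0.10853696]
```

Request:
{"name": "play_rows", "arguments": {
  "series": [
    [0,[0,0,-0.4],[0,0,0]],
    [0,[0,0,-0.9],[0,0,0]],
    [0,[0,0,-0.9],[0,0,-1]],
    [0,[0,0,-0.87],[0,0,-1]],
    [0,[0,0,0],[0,0,-1]],
    [0,[0,0,0],[0,0,-1]],
    [0,[0,0,0],[0,0,-1]],
    [0,[0,0,0],[0,0,-1]]
  ]
}}

```text
t: 50.2
tool_pos: [0.5524, -0.1828, 0.2192]
tool_rot: [-1.137, -2.927, 0.004]
contact_force: [0.1, 0.5, -0.5]
opening: 0.0262
grip_force: 78.7
```

Request:
{"name": "play_rows", "arguments": {
  "series": [
    [0,[0,0,0],[0,0,-1]],
    [0,[0,0,0],[0,0,-1]],
    [0,[0.02,-0.8,0],[0,0,0]],
    [0,[0.02,-0.8,0],[0,0,0]],
    [0,[0.02,-0.8,0],[0,0,0]],
    [0,[0.02,-0.8,0],[0,0,0]],
    [0,[0.01,-0.84,0],[0,0,0]],
    [0,[0,0,0],[0,0,0]]
  ]
}}

```text
t: 51.2
tool_pos: [0.4563, -0.3632, 0.2196]
tool_rot: [-0.732, -3.053, 0.004]
contact_force: [-0.2, 0.6, -1.4]
opening: 0.0265
grip_force: 79.0
```

Request:
{"name": "play_rows", "arguments": {
  "series": [
    [0,[0,0,0],[0,-0.94,0]],
    [0,[0,0,0],[0,-0.94,0]],
    [0,[0,0,0],[0,-0.94,0]],
    [0,[0,0,0],[0,-0.94,0]],
    [0,[0,0,0],[0,-0.94,0]],
    [0,[0,0,0],[0,-0.92,0]],
    [0,[0,0,0],[0,0,0]],
    [0,[0,0,0],[0,0,0]]
  ]
}}

```text
t: 52.2
tool_pos: [0.4584, -0.3613, 0.2207]
tool_rot: [0.546, 2.306, -0.229]
contact_force: [-0.5, 0.0, -0.1]
opening: 0.0257
grip_force: 79.1
```

Run:
```python
from rackp import *
s=shot("side");t=shot("top");o=ctrl.get_obs();p=o["tool_pos"];r=R.from_rotvec(o["tool_rot"]);print(p,o["opening"],o["grip_force"],o["q"].round(2))
f,rr,rv,az=place("blue",.0072,.0414)
plan([("pre",f(.072),rr),("in",f(.0),rr)])
ce=p-.0414*r.apply([0,0,1])-.0072*r.apply([1,0,1])/2**.5
for d in(t,s):
    H=hsv(d);h=H[...,0].astype(int);m=(abs(h-112)<15)&(H[...,1]>120)&(H[...,2]>50);q=proj(d,ce)
    print("pred",q.round(1),proj(d,ce+[0,0,.04]).round(1),[(b[0],b[1],np.round(rect(b[2])[1:],1).tolist() if 0 else [np.round(v,1) for v in rect(b[2])[1:]]) for b in blobs(m,25) if np.hypot(*(np.array(b[0])-q))<35])
```

```text
[ 0.45884333 -0.36183791  0.22143461] 0.0265026190083481 79.09767662175 [-0.98 -0.58  2.25  0.5   0.82 -2.31]
pre shift [ 0.57 -0.    0.58] turn [-0.03 -0.    0.01]
in shift [1.02 0.   1.02] turn [0. 0. 0.]
pred [341.3 206.6] [344.3 204.2] [((np.float64(342.0), np.float64(205.9)), 102, [array([ 8.5, 14.1]), np.float64(45.0)])]
pred [240.6 214.7] [239.7 199.3] [((np.float64(241.3), np.float64(209.5)), 391, [array([39.3, 14.7]), np.float64(85.9)])]
```

Request:
{"name": "play_rows", "arguments": {
  "series": [
    [0,[0.3,0,0.3],[0,0,0]],
    [0,[0.27,0,0.28],[0,0,0]],
    [0,[0.2,0,0.2],[0,0,0]],
    [0,[0.2,0,0.2],[0,0,0]],
    [0,[0.2,0,0.2],[0,0,0]],
    [0,[0.2,0,0.2],[0,0,0]],
    [0,[0,0,0],[0,0,0]]
  ]
}}

```text
t: 53.18
tool_pos: [0.4573, -0.3607, 0.1197]
tool_rot: [0.548, 2.308, -0.226]
contact_force: [-0.3, -0.1, -1.4]
opening: 0.0262
grip_force: 79.1
```

Request:
{"name": "play_rows", "arguments": {
  "series": [
    [0,[0.08,0,0.08],[0,0,0]],
    [0,[0.08,0,0.08],[0,0,0]],
    [0,[0,0,0],[0,0,0]]
  ]
}}

```text
t: 53.55
tool_pos: [0.4577, -0.3613, 0.11]
tool_rot: [0.547, 2.307, -0.228]
contact_force: [0.1, -0.1, -0.8]
opening: 0.0264
grip_force: 79.1
```

Request:
{"name": "play_rows", "arguments": {
  "series": [
    [0,[0.05,0,0.05],[0,0,0]],
    [0,[0.02,0,0.02],[0,0,0]],
    [0,[0,0,0],[0,0,0]]
  ]
}}

```text
t: 53.92
tool_pos: [0.4582, -0.3622, 0.1068]
tool_rot: [0.546, 2.304, -0.23]
contact_force: [0.8, -0.5, 1.9]
opening: 0.026
grip_force: 79.5
```

Request:
{"name": "play_rows", "arguments": {
  "series": [
    [0,[0.03,0,0.03],[0,0,0]],
    [0,[0,0,0],[0,0,0]]
  ]
}}

```text
t: 54.18
tool_pos: [0.4591, -0.3632, 0.1068]
tool_rot: [0.546, 2.301, -0.232]
contact_force: [-1.7, 1.2, 7.0]
opening: 0.0264
grip_force: 80.1
```

Request:
{"name": "play_rows", "arguments": {
  "series": [
    [0.65,[0,0,0],[0,0,0]],
    [0.65,[0,0,0],[0,0,0]],
    [0.65,[0,0,0],[0,0,0]],
    [0.65,[0,0,-0.4],[0,0,0]],
    [0.65,[0,0,-0.8],[0,0,0]],
    [0.65,[-0.3,0,-0.8],[0,0,0]],
    [0.65,[-0.6,0,-0.6],[0,0,0]],
    [0.65,[0,0,0],[0,0,0]]
  ]
}}

```text
t: 55.18
tool_pos: [0.4051, -0.3361, 0.2332]
tool_rot: [0.543, 2.3, -0.237]
contact_force: [-0.9, -0.8, -0.2]
opening: 0.0556
grip_force: 0.0
```

Request:
{"name": "play_rows", "arguments": {
  "series": [
    [0.65,[0,0,0],[0,0.94,0]],
    [0.65,[0,0,0],[0,0.94,0]],
    [0.65,[0,0,0],[0,0.94,0]],
    [0.65,[0,0,0],[0,0.94,0]],
    [0.65,[0,0,0],[0,0.94,0]],
    [0.65,[0,0,0],[0,0.92,0]],
    [0,[0,0,-0.4],[0,0,0]]
  ]
}}

```text
t: 56.05
tool_pos: [0.4045, -0.3334, 0.2434]
tool_rot: [-0.722, -3.049, -0.005]
contact_force: [-0.5, -0.4, -0.9]
opening: 0.0384
grip_force: 0.0
```

Run:
```python
from rackp import *
s=shot("side");t=shot("top");o=ctrl.get_obs();p=o["tool_pos"];r=R.from_rotvec(o["tool_rot"]);print(p,o["q"].round(2))
for c in("red","blue"):
  for nm,d in(("side",s),("top",t)):
    H=hsv(d);h=H[...,0].astype(int);m=(abs(h-112)<15)&(H[...,1]>120)&(H[...,2]>50) if c=="blue" else ((h<6)|(h>174))&(H[...,1]>150)&(H[...,2]>60)
    q=proj(d,np.array(holes[c])+[0,0,.04]);print(c,nm,q.round(1),[(b[0],b[1]) for b in blobs(m,25) if np.hypot(*(np.array(b[0])-q))<20])
a=np.radians(15.8);ex=np.array([np.cos(a),np.sin(a),0])
# opened bar was at (.3805,.2015) when released (tool pos); push: closed tool in front of bar
bar=np.array([.3812,.2022,.05]);g=rots(a)
print("bar now in side?",proj(s,[bar[0],bar[1],.098]))
w=[*p[:2],.28]; pre=bar-.035*ex
plan([("up",w,r),("over",[*bar[:2],.28],r),("turn",[*bar[:2],.28],g),("down",bar,g)])
```

```text
[ 0.40529564 -0.33497708  0.24941284] [-0.83 -0.21  1.79 -0.    1.57 -1.94]
red side [300.9 265.6] [((np.float64(301.6), np.float64(266.5)), 448)]
red top [350.4 179.2] [((np.float64(338.7), np.float64(176.2)), 51)]
blue side [243.  253.2] [((np.float64(244.5), np.float64(253.1)), 445)]
blue top [334.  212.6] [((np.float64(323.8), np.float64(211.0)), 35)]
bar now in side? [201.30400861 137.1739192 ]
up shift [-0.   -0.   -0.61] turn [0. 0. 0.]
over shift [ 5.26  9.38 -0.04] turn [0. 0. 0.]
turn shift [0. 0. 0.] turn [-0.01  0.03  5.94]
down shift [0.  0.  4.6] turn [0. 0. 0.]
```

Both drivers stand in their holes: the side-view centroids are within 2 px of prediction. Now for the drawer.

Request:
{"name": "play_rows", "arguments": {
  "series": [
    [0.32,[0,0,-0.61],[0,0,0]],
    [0.32,[0.48,0.85,0],[0,0,0]],
    [0.32,[0.48,0.85,0],[0,0,0]],
    [0.32,[0.48,0.85,0],[0,0,0]],
    [0.32,[0.48,0.85,0],[0,0,0]],
    [0.32,[0.48,0.85,0],[0,0,0]],
    [0.32,[0.48,0.85,0],[0,0,0]],
    [0.32,[0.48,0.85,0],[0,0,0]]
  ]
}}

```text
t: 57.15
tool_pos: [0.3874, 0.0083, 0.2776]
tool_rot: [0.727, 3.054, -0.002]
contact_force: [1.4, 0.8, -0.5]
opening: 0.0273
grip_force: 0.0
```

Request:
{"name": "play_rows", "arguments": {
  "series": [
    [0.32,[0.48,0.85,0],[0,0,0]],
    [0.32,[0.48,0.85,0],[0,0,0]],
    [0.32,[0.48,0.85,0],[0,0,0]],
    [0.32,[0.46,0.88,0],[0,0,0]],
    [0.32,[0,0,0],[0,0,1]],
    [0.32,[0,0,0],[0,0,1]],
    [0.32,[0,0,0],[0,0,1]],
    [0.32,[0,0,0],[0,0,1]]
  ]
}}

```text
t: 58.15
tool_pos: [0.38, 0.2025, 0.2773]
tool_rot: [1.547, 2.734, -0.0]
contact_force: [-0.4, -0.6, -0.2]
opening: 0.0275
grip_force: 0.0
```

Request:
{"name": "play_rows", "arguments": {
  "series": [
    [0.32,[0,0,0.5],[0,0,1]],
    [0.32,[0,0,0.5],[0,0,0.94]],
    [0.32,[0,0,0.5],[0,0,0]],
    [0.32,[0,0,0.5],[0,0,0]],
    [0.32,[0,0,0],[0,0,0]],
    [0.32,[0,0,0],[0,0,0]]
  ]
}}

```text
t: 58.9
tool_pos: [0.3807, 0.2027, 0.1784]
tool_rot: [1.896, 2.504, -0.0]
contact_force: [-0.5, 0.5, 0.5]
opening: 0.0272
grip_force: 0.0
```

Run:
```python
from h import *
s=shot("side");o=ctrl.get_obs();print(o["tool_pos"],o["opening"]);a=np.radians(15.8)
plan([("down",[.3812,.2022,.05],rots(a))])
H=hsv(s);m=(H[...,1]<70)&(H[...,2]>150);m[:,:150]=0;m[:,260:]=0;m[:95]=0;m[170:]=0
for b in blobs(m,15):print(b[0],b[1],onz(s,b[0],.098).round(3))
```

```text
[0.38103031 0.20281954 0.17881314] 0.027505876635509952
down shift [-0.01 -0.    2.58] turn [ 0.01  0.   -0.01]
(np.float64(198.9), np.float64(127.8)) 36 [0.378 0.263 0.098]
```

Request:
{"name": "play_rows", "arguments": {
  "series": [
    [0.32,[0,0,0.6],[0,0,0]],
    [0.32,[0,0,0.6],[0,0,0]],
    [0.32,[0,0,0.5],[0,0,0]],
    [0.32,[0,0,0.4],[0,0,0]],
    [0.32,[0,0,0.28],[0,0,0]],
    [0.32,[0,0,0.2],[0,0,0]],
    [0.32,[0,0,0],[0,0,0]]
  ]
}}

```text
t: 59.82
tool_pos: [0.3814, 0.2029, 0.0492]
tool_rot: [1.896, 2.504, -0.001]
contact_force: [0.4, 0.2, 0.7]
opening: 0.0272
grip_force: 0.0
```

Request:
{"name": "play_rows", "arguments": {
  "series": [
    [0,[0,0,0],[0,0,0]],
    [0,[0,0,0],[0,0,0]],
    [0,[0,0,0],[0,0,0]],
    [0,[0,0,0],[0,0,0]]
  ],
  "force": 40
}}

```text
t: 60.32
tool_pos: [0.3809, 0.2028, 0.0489]
tool_rot: [1.896, 2.505, -0.002]
contact_force: [1.5, 0.3, 5.0]
opening: 0.0094
grip_force: 39.1
```

Request:
{"name": "play_rows", "arguments": {
  "series": [
    [0,[0,0.2,0],[0,0,0]],
    [0,[0,0.4,0],[0,0,0]],
    [0,[0,0.5,0],[0,0,0]],
    [0,[0,0.6,0],[0,0,0]],
    [0,[0,0.6,0],[0,0,0]],
    [0,[0,0.6,0],[0,0,0]],
    [0,[0,0.4,0],[0,0,0]],
    [0,[0,0.3,0],[0,0,0]]
  ]
}}

```text
t: 61.32
tool_pos: [0.5544, 0.2529, 0.0489]
tool_rot: [-1.895, -2.503, 0.001]
contact_force: [-2.9, 3.4, 8.6]
opening: 0.0097
grip_force: 40.3
```

Request:
{"name": "play_rows", "arguments": {
  "series": [
    [0,[0,0.15,0],[0,0,0]],
    [0,[0,0.1,0],[0,0,0]],
    [0,[0,0,0],[0,0,0]]
  ]
}}

```text
t: 61.7
tool_pos: [0.5663, 0.2564, 0.0489]
tool_rot: [-1.895, -2.504, -0.001]
contact_force: [0.6, 3.4, 6.1]
opening: 0.0093
grip_force: 40.1
```

Request:
{"name": "play_rows", "arguments": {
  "series": [
    [0,[0,0.06,0],[0,0,0]],
    [0,[0,0,0],[0,0,0]]
  ]
}}

```text
t: 61.95
tool_pos: [0.5689, 0.2571, 0.0489]
tool_rot: [-1.895, -2.504, -0.001]
contact_force: [-0.6, 4.1, 6.6]
opening: 0.0097
grip_force: 40.1
```

Request:
{"name": "play_rows", "arguments": {
  "series": [
    [0,[0,0.06,0],[0,0,0]],
    [0,[0,0,0],[0,0,0]]
  ]
}}

```text
t: 62.2
tool_pos: [0.5697, 0.2573, 0.0489]
tool_rot: [-1.893, -2.502, 0.006]
contact_force: [-7.9, 1.3, 11.9]
opening: 0.0095
grip_force: 40.6
```

Request:
{"name": "play_rows", "arguments": {
  "series": [
    [0,[0,0.05,0],[0,0,0]],
    [0,[0,0,0],[0,0,0]]
  ]
}}

```text
t: 62.45
tool_pos: [0.5695, 0.2573, 0.0488]
tool_rot: [-1.89, -2.499, 0.016]
contact_force: [-16.7, -1.8, 18.7]
opening: 0.0096
grip_force: 41.4
```

Shut against the stop. Now I let go and move clear.

Request:
{"name": "play_rows", "arguments": {
  "series": [
    [0,[0,-0.07,0],[0,0,0]],
    [0.3,[0,0,0],[0,0,0]],
    [0.3,[0,0,0],[0,0,0]],
    [0.3,[0,0,0],[0,0,0]],
    [0.3,[0,0,-0.5],[0,0,0]],
    [0.3,[0,0,-1],[0,0,0]],
    [0.3,[0,0,-1],[0,0,0]],
    [0.3,[0,0,-1],[0,0,0]]
  ]
}}

```text
t: 63.45
tool_pos: [0.5698, 0.256, 0.2226]
tool_rot: [-1.895, -2.503, 0.008]
contact_force: [-0.1, 0.6, -0.7]
opening: 0.0256
grip_force: 0.0
```

Request:
{"name": "play_rows", "arguments": {
  "series": [
    [0.3,[0.5,-0.8,0],[0,0,0]],
    [0.3,[0.5,-0.8,0],[0,0,0]],
    [0.3,[0.5,-0.8,0],[0,0,0]],
    [0.3,[0.5,-0.8,0],[0,0,0]],
    [0.3,[0.5,0,0],[0,0,0]],
    [0.3,[0,0,0],[0,0,0]]
  ]
}}

```text
t: 64.2
tool_pos: [0.3814, 0.3337, 0.2218]
tool_rot: [-1.892, -2.506, 0.007]
contact_force: [-0.8, 0.4, -0.3]
opening: 0.0258
grip_force: 0.0
```

Run:
```python
from h import *
s=shot("side");t=shot("top");cv2.imwrite("pics/end.png",np.hstack([crop(s,200,70,400,370,2),crop(t,70,60,270,360,2)])); 
a=np.hstack([crop(s,220,75,380,355,2.1),crop(t,80,60,400,280,1.4)[:588]]) if 0 else None
A=crop(s,215,70,375,360,2);B=crop(t,80,60,380,250,1.53);B=cv2.copyMakeBorder(B,0,A.shape[0]-B.shape[0],0,0,0)
cv2.imwrite("pics/end.png",np.hstack([A,B]));print(A.shape,B.shape)
for n,d in(("top",t),("side",s)):
    im0=cv2.imread(f"pics/{n}0.png")
    x0,y0,x1,y1=(85,70,195,185) if n=="top" else (240,75,360,160)
    print(n,"chest diff px",int((cv2.absdiff(im0,d["color"])[y0:y1,x0:x1].max(2)>40).sum()))
```

```text
(580, 320, 3) (580, 459, 3)
top chest diff px 677
side chest diff px 531
```

View pics/end.png

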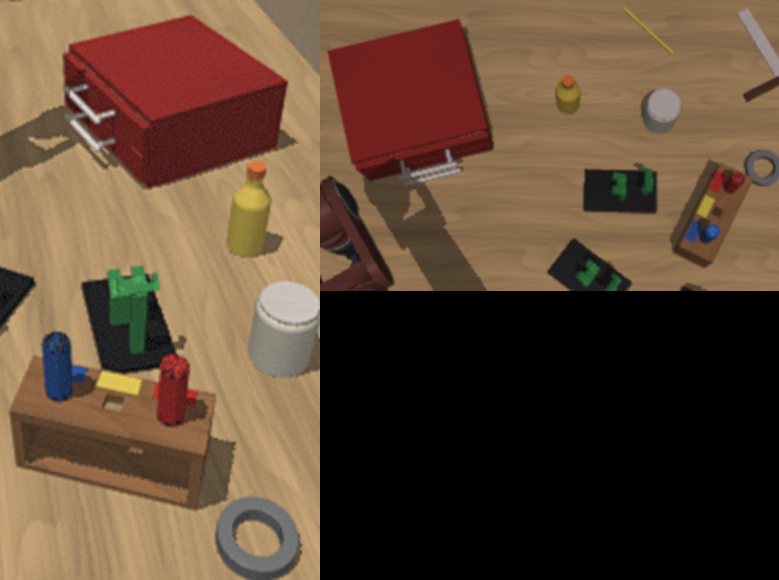

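The picture shows the drawer shut with no gap at the front. Blue stands at (57,365) and red at (172,388), each in its own hole. The tape, glue bottle and paint can are where they were.

```bash
python3 -c "
from station import ctrl
print(ctrl.finish_job())"
```

```text
the job is handed in; nothing more can be done
None
```

The job is done and handed in: red and then blue went through the cradle and stand upright in their own holes (no yellow was in the drawer), the drawer is fully shut, and the tape, glue bottle and paint can were not moved.

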